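Lay out a pipetting station

TASK

First stand the tip box midway between the block heater and the mini centrifuge, with its long side along the row from one machine to the other. Then stand the bottle behind the tip box (on the side away from the robot), centred on it with a gap of about 27 mm, and the tube rack centred in front of the heater's display, parallel to it with a gap of about 30 mm. Last of all, lay the cover square on top of the tip box, grip bar up; leave the dish, the beaker and the pen pot where they are.

Things in the scene. Friction and masses are not known exactly. Their poses are not given: they have to be found in the camera images.
- heater: Block heater, fixed: white, 100 deep (x) x 104 wide (y) x 52 mm high, with an aluminium block full of holes up to 75 mm. Origin: centre of the underside. +x points out of its back, away from the robot; the black display is on its front, 50 mm to -x; y runs along the row of the two machines, which is turned by up to 0.15 rad. It may be the left or the right machine
- centrifuge: Mini centrifuge, fixed: round white base 104 mm across with a grey domed lid, 91 mm high in all. Origin: centre of the underside. It stands always 300 mm from the heater (centre to centre), exactly to its left or its right (along the heater's y axis), turned like it
- tip_box: Tip box, loose, 90 to 180 g: white box 60 (x) x 84 (y, long side) x 60 mm high, flat top with 24 small tip holes. The topmost 8 mm are stepped in by 3 mm all round (54 x 78). Origin: centre of the underside. Grip it across the 60 mm width
- bottle: Bottle, loose, 120 to 240 g: amber, 52 mm diameter, straight to 64 mm height, then shoulders; black cap of 33 mm diameter from 79 to 107 mm height. Origin: centre of the underside, z up. Grip it by the cap from above
- tube_rack: Tube rack, loose, 85 to 170 g: narrow aluminium block 30 (x) x 90 (y, long side) x 44 mm high, with a row of five white tube caps 13 mm across standing up to 50 mm. Origin: centre of the underside. Either long side may face the heater
- cover: Cover of the tip box, loose, 40 to 85 g: grey flat plate 62 (x) x 88 (y, long side) x 6 mm with a grip bar 12 (x) x 44 (y) mm on top, up to 26 mm height. Flat underneath, it simply rests on the tip box's top, 60 mm up. Origin: centre of the underside
- dish: Bystander, loose: closed round glass dish, 58 mm diameter, 15 mm high, nearest to the robot. Origin: centre of the underside. Not to be moved
- beaker: Bystander, loose: white beaker, 68 mm diameter, 85 mm high, beyond the row. Origin: centre of the underside. Not to be moved
- pen_pot: Bystander, loose: dark pot of 76 mm diameter, 90 mm high, with pens up to about 140 mm, beyond the row. Origin: centre of the underside. Not to be moved
Not all that is in view belongs to the job. What is shaped like the tip_box but blue or red is not meant.

How it is judged:
By the outcome, as a careful person would: the job done as asked, in the order asked, and still so for the second after the job is handed in, with the robot touching nothing.
It also fails if it takes over 109 s, if anything falls off the work surface, if the arm or the gripper's body presses on something with over 40 N, if the wrist force passes 120 N, or if a joint passes its speed limit or range.

ROBOT

A 6-joint arm with a two-finger parallel gripper is mounted at the origin on the work surface. World frame = base frame: x ahead of the robot, y to its left, z up, the work surface at z = 0. Lengths are in m, angles in rad, forces in N, time in s.
With the tool pointing down it reaches from about 0.275 to 0.825 m from the base axis. Payload 4.9 kg.
Tool frame: the origin (TCP) lies on the mounting face of the last link; the fingertips stand 173 mm ahead of it and the grasp point (between the pads) lies 155 mm ahead of it; x points along the fingers, y is the direction in which the jaws open and shut, and the axes are right-handed (so a half turn about x gives the same grasp; the last joint's range is limited). The gripper opens to 85 mm and grips with 20 to 120 N. Pads are 22 mm wide; open, the fingers measure 114 mm over their backs; the gripper's body (76 mm by 85 mm) begins 54 mm behind the grasp point. The pads swing forward as they close: fully open they stand 13 mm farther back than shut.
Start: joints at [1.206, 0.326, -0.193, 1.052, 0, 1.437], TCP at [0.126, 0.535, 0.405] pointing down, gripper open.
Joint ranges: [-2.65, 2.65], [-0.97, 1.79], [-1.3, 1.35], [-1.93, 2.1], [-1.47, 1.37], [-3.14, 3.14]. Speed limits (rad/s): [2.57, 2.57, 3.14, 3.14, 3.14, 3.14].

INTERFACE

Orientations are given as [roll, pitch, yaw] about the fixed x, y, z axes, in that order (R = Rz(yaw) Ry(pitch) Rx(roll)).
In Python, from station import manip gives the robot as it stands.
- The arm moves only by the tool jog_arm, never from a script. Its argument "increments" is a list of rows, each an object with "xyz": the shift along the tool's x, y, z in m, a list of three; "turn": the turn, a rotation vector about the tool's x, y, z in degrees, a list of three; "fingers": the closure, from 0 (fully open) to 1 (shut). In form: [{"xyz": [x, y, z], "turn": [ax, ay, az], "fingers": fingers}, ...]. A call has 1 to 10 rows; each row is the pose to reach, as a shift and turn from the pose commanded when the call began, along the tool's axes at that moment; what a row does not reach only later rows make up. A row lasts 1/10 s, in which the tool goes at most 50 mm and 8.59 degrees, less where a joint would pass 70% of its speed; a pose out of reach is approached as far as the arm can. A call with a gripper value outside its range is refused whole. The fingers move at their own pace and stop on an object; "grip_force" is the grip in N (left out, the last holds). Time passes only in rows, so rows that repeat a pose let the fingers close. It gives the time, the measured TCP pose, the force and the opening at its end, in the units of the state.
- manip.get_obs(): the state, without advancing time (a new reading comes with each control period).
- manip.get_image(name): name is "scene" or "side" or "wrist"; returns the picture (420x560x3 uint8, blue, green, red); there is no depth.
- manip.camera_params(name): a dict with "vertical_fov" (degrees; the focal length in pixels is half the picture's height over the tangent of half this angle, whatever the lens; pixels are square), "cx", "cy" (the principal point, pixels), "R" (3x3) and "t" (3): a world point X has camera coordinates R X + t; the wrist camera has in their place "T_tool_cam" (4x4, takes a point from camera to tool coordinates, whose origin is the TCP and whose axes are the tool frame's). Camera axes: x right, y down, z forward; pixel columns grow to the right and rows downward; lengths in m; the calibration is good to about 2 mm. A picture is of the moment at which its call begins: read the wrist's pose just before it. camera_params takes no time and is no camera call.
- manip.finish_job(): hands the job in, once; it reports no verdict.
Trained networks look in the newest picture that a camera, given by its name, has taken for a name from the list of things; names that differ only in an ending like _2 or _b are one class to them, and where a whole thing is asked for, a point or a joint stands for the part that bears it (a point fixed in the world has none). Each returns a list of dicts, best first, with "confidence" (0 to 1); they miss things now and then, are a little off and sometimes report something else, mostly with a low value. They report only what shows in the picture. A call takes as long as a camera call. They do not tell look-alikes from the thing itself.
- manip.recognise(target, camera): "xy" ([column, row] in pixels, amid what is visible of it).
- manip.masks_of(target, camera): "region" (420x560 bool, what is visible of it) and "xy" ([column, row] in pixels, amid what is visible of it).
- manip.spot_point(target, camera): "xy" ([column, row] in pixels: a listed point, or the origin of a listed thing).
The state is a dict: "clock": time; "qpos": joint angles; "qvel": joint speeds; "tau": joint torques, N m; "eef_pos": TCP position; "tool_rot": TCP orientation; "force": force on the tool from outside, world axes, zero at the start; "torque": the same for the moment, N m; "grip_width": finger opening in m.
Only numpy, scipy, OpenCV 4.12 (cv2) and the standard library are available. Lean on these libraries where they do the work, as an engineer would, in place of code of your own. Each camera call takes 0.05 s, during which the arm holds its last target.

## Working session

There is one attempt and no reset: what is moved stays moved. The work goes in short steps, Python scripts to look and compute and a tool call to move; the robot and the scene stay as the last step left them, time stands still between calls to the robot, and variables do not carry over. Pictures are saved under pics/ and viewed, and the job is handed in when it is done.

Besides the shell and the picture viewer there is one more tool, called after ">>>" in YAML: its name, and indented under it one key for each argument. jog_arm: Moves the arm, as the interface text tells. Its arguments: {"type":"object","properties":{"increments":{"type":"array","items":{"type":"object","properties":{"xyz":{"type":"array","items":{"type":"number"}},"turn":{"type":"array","items":{"type":"number"}},"fingers":{"type":"number"}}}},"grip_force":{"type":"number"}},"required":["increments"]}

```bash
ls; mkdir -p pics
python3 - <<'E'
from station import manip
import cv2,numpy as np
o=manip.get_obs();print(o)
for n in["scene","side","wrist"]:
    im=manip.get_image(n);cv2.imwrite(f"pics/{n}0.png",im);print(n,manip.camera_params(n))
E
```

```text
pics
{'clock': 0.0, 'qpos': array([ 1.20580687e+00,  3.26931375e-01, -1.93558875e-01,  1.05198324e+00,
       -1.32134194e-05,  1.43661425e+00]), 'qvel': array([ 0.00035526,  0.00076899,  0.00039003,  0.00025633,  0.00139069,
       -0.0012643 ]), 'tau': array([-1.77135775e-03, -4.43401194e+01,  2.62438023e+01,  1.55097776e-02,
       -3.09541529e-04, -3.21874740e-07]), 'eef_pos': array([0.12570299, 0.53516332, 0.40391788]), 'tool_rot': array([-1.69710015,  1.56911911, -1.92790752]), 'force': array([ 0.7734929 , -0.19084472,  0.5420248 ]), 'torque': array([0.0122093 , 0.0029206 , 0.07879447]), 'grip_width': 0.08563572900918792}
scene {'vertical_fov': 49.88996259281205, 'cx': 285.0118161568932, 'cy': 209.0196829743744, 'R': array([[-0.32153496,  0.94676452,  0.01588115],
       [ 0.61177157,  0.22050944, -0.75967831],
       [-0.72273842, -0.2345475 , -0.65010511]]), 't': array([ 0.22727178, -0.29266049,  1.63124963])}
side {'vertical_fov': 50.95746355988472, 'cx': 278.2952831058468, 'cy': 200.89305621728826, 'R': array([[-0.98581986, -0.16762668, -0.00777841],
       [-0.08434013,  0.53501554, -0.84062186],
       [ 0.14507222, -0.82804569, -0.5415666 ]]), 't': array([0.53968303, 0.1066026 , 1.06790946])}
wrist {'vertical_fov': 58.085861536999964, 'cx': 275.8844707120381, 'cy': 212.84327841724422, 'T_tool_cam': array([[-1.65116811e-04, -2.89005806e-01,  9.57327330e-01,
         3.06118776e-02],
       [ 9.99999986e-01, -6.61783817e-05,  1.52498386e-04,
        -2.87042519e-04],
       [ 1.92814546e-05,  9.57327342e-01,  2.89005813e-01,
        -7.37837543e-02],
       [ 0.00000000e+00,  0.00000000e+00,  0.00000000e+00,
         1.00000000e+00]])}
```

View pics/scene0.png

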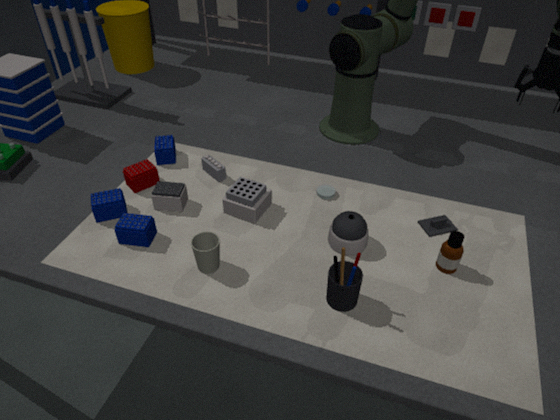

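View pics/side0.png

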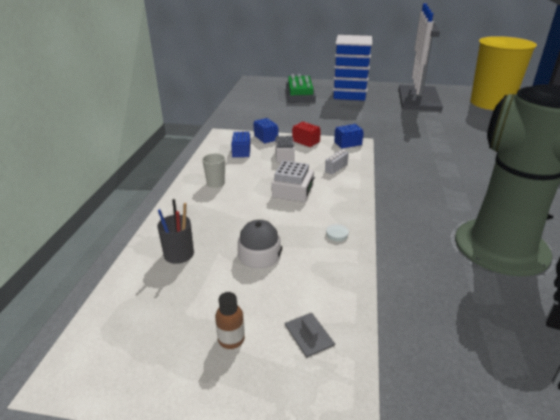

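View pics/wrist0.png

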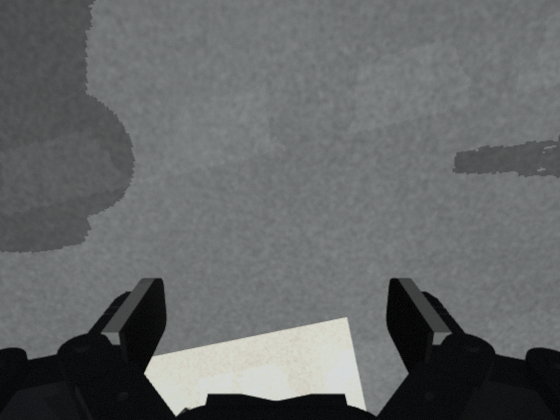

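```bash
cat > h.py <<'E'
import numpy as np,cv2
from scipy.spatial.transform import Rotation as Rn
from scipy.optimize import least_squares,minimize
try:
    from station import manip
except Exception: manip=None
def cam(n,obs=None):
    p=manip.camera_params(n); f=210/np.tan(np.radians(p['vertical_fov'])/2)
    K=np.array([[f,0,p['cx']],[0,f,p['cy']],[0,0,1]])
    if 'R' in p: return K,np.array(p['R']),np.array(p['t'])
    Rt=rot(obs); T=np.eye(4);T[:3,:3]=Rt;T[:3,3]=obs['eef_pos']
    M=np.linalg.inv(T@p['T_tool_cam']); return K,M[:3,:3],M[:3,3]
def rot(obs): return Rn.from_euler('xyz',obs['tool_rot']).as_matrix()
def proj(c,X):
    K,R,t=c; Y=(np.atleast_2d(X)@R.T+t)@K.T; return Y[:,:2]/Y[:,2:]
def ray(c,uv,z):
    K,R,t=c; d=R.T@np.linalg.inv(K)@np.array([uv[0],uv[1],1.]); o=-R.T@t
    return o+d*(z-o[2])/d[2]
def box(x,y,z0,z1): return [np.array([[sx*x/2,sy*y/2,z] for sx in(-1,1) for sy in(-1,1) for z in(z0,z1)])]
def cyl(r,z0,z1,n=24,cx=0,cy=0):
    a=np.arange(n)*2*np.pi/n
    return [np.array([[cx+r*np.cos(b),cy+r*np.sin(b),z] for b in a for z in(z0,z1)])]
def ringpair(r0,z0,r1,z1):
    return [np.vstack([cyl(r0,z0,z0)[0],cyl(r1,z1,z1)[0]])]
M={'heater':box(.1,.104,0,.052)+box(.07,.075,.052,.075),
'tip_box':box(.06,.084,0,.052)+box(.054,.078,.052,.06),
'bottle':cyl(.026,0,.064)+ringpair(.026,.064,.0165,.079)+cyl(.0165,.079,.107),
'tube_rack':box(.03,.09,0,.044)+sum([cyl(.0065,.044,.05,12,0,y) for y in np.linspace(-.036,.036,5)],[]),
'cover':box(.062,.088,0,.006)+box(.012,.044,.006,.026),
'dish':cyl(.029,0,.015),'beaker':cyl(.034,0,.085),'pen_pot':cyl(.038,0,.09),
'centrifuge':cyl(.052,0,.045)}
S=4
def sil(c,parts,pose,z=0,roi=None):
    """supersampled mask float"""
    x,y,a=pose; R=np.array([[np.cos(a),-np.sin(a),0],[np.sin(a),np.cos(a),0],[0,0,1]])
    x0,y0,w,h=roi
    im=np.zeros((h*S,w*S),np.uint8)
    for P in parts:
        uv=proj(c,P@R.T+[x,y,z]); q=((uv+0.5-[x0,y0])*S-0.5)
        hull=cv2.convexHull(np.round(q*16).astype(np.int32).reshape(-1,1,2))
        cv2.fillConvexPoly(im,hull,255,shift=4)
    return cv2.resize(im,(w,h),interpolation=cv2.INTER_AREA)/255.
def fit(views,parts,p0,z=0,yaw=True,da=None):
    """views: list of (cam,mask)"""
    rois=[]
    for c,m in views:
        ys,xs=np.where(m); x0=max(xs.min()-12,0);y0=max(ys.min()-12,0)
        rois.append((x0,y0,min(xs.max()+13,560)-x0,min(ys.max()+13,420)-y0))
    def cost(p):
        q=(p[0],p[1],p[2] if yaw else 0)
        s=0
        for (c,m),r in zip(views,rois):
            A=sil(c,parts,q,z,r); B=m[r[1]:r[1]+r[3],r[0]:r[0]+r[2]].astype(float)
            s+=np.abs(A-B).sum()/B.sum()
        return s
    best=None
    for a in (da if da is not None else ([0.] if not yaw else np.arange(0,np.pi,np.pi/8))):
        sx=np.array([[0,0,0],[.015,0,0],[0,.015,0],[0,0,.3]])[:4 if yaw else 3]
        st=np.array([p0[0],p0[1],a])
        sim=(st+sx)[:, :3 if yaw else 2]
        r=minimize(cost,sim[0],method='Nelder-Mead',options=dict(initial_simplex=sim,xatol=1e-4,fatol=1e-4,maxiter=250))
        if best is None or r.fun<best.fun: best=r
    return best.x,best.fun/len(views)
E
python3 - <<'E'
from h import *
import pickle
D={}
for n in["scene","side"]:
    manip.get_image(n)
    for k in M:
        r=manip.masks_of(k,n); D[n,k]=[(d['confidence'],np.array(d['region']),d['xy']) for d in r]
        c=cam(n)
        for d in r: print(n,k,round(d['confidence'],2),np.round(d['xy']),d['region'].sum(),ray(c,d['xy'],.03).round(3))
pickle.dump(D,open('D.pkl','wb'))
E
```

```text
scene heater 0.49 [326. 190.] 251 [0.417 0.027 0.03 ]
scene tip_box 0.92 [163. 154.] 533 [ 0.415 -0.509  0.03 ]
scene tip_box 0.9 [170. 196.] 890 [ 0.594 -0.38   0.03 ]
scene tip_box 0.86 [134. 228.] 1181 [ 0.739 -0.403  0.03 ]
scene tip_box 0.76 [137. 177.] 886 [ 0.548 -0.517  0.03 ]
scene tip_box 0.76 [108. 204.] 978 [ 0.683 -0.523  0.03 ]
scene bottle 0.69 [451. 257.] 818 [0.57  0.384 0.03 ]
scene tube_rack 0.58 [213. 169.] 422 [ 0.433 -0.325  0.03 ]
scene cover 0.82 [436. 232.] 536 [0.489 0.341 0.03 ]
scene dish 0.77 [327. 193.] 226 [0.429 0.033 0.03 ]
scene beaker 0.8 [206. 249.] 961 [ 0.747 -0.193  0.03 ]
scene pen_pot 0.68 [344. 286.] 1574 [0.748 0.156 0.03 ]
scene centrifuge 0.86 [348. 234.] 1444 [0.574 0.126 0.03 ]
side heater 0.85 [294. 179.] 1354 [ 0.534 -0.185  0.03 ]
side heater 0.48 [338. 161.] 407 [ 0.414 -0.319  0.03 ]
side tip_box 0.95 [242. 146.] 463 [ 0.735 -0.381  0.03 ]
side tip_box 0.94 [349. 135.] 589 [ 0.386 -0.519  0.03 ]
side tip_box 0.91 [265. 129.] 521 [ 0.686 -0.529  0.03 ]
side tip_box 0.83 [284. 149.] 454 [ 0.593 -0.379  0.03 ]
side tip_box 0.57 [304. 130.] 589 [ 0.544 -0.537  0.03 ]
side bottle 0.71 [228. 323.] 1359 [0.581 0.369 0.03 ]
side tube_rack 0.7 [338. 163.] 404 [ 0.413 -0.309  0.03 ]
side cover 0.85 [309. 331.] 1285 [0.428 0.363 0.03 ]
side dish 0.71 [336. 233.] 321 [0.397 0.055 0.03 ]
side beaker 0.86 [213. 170.] 672 [ 0.782 -0.204  0.03 ]
side beaker 0.59 [293. 179.] 1379 [ 0.535 -0.185  0.03 ]
side pen_pot 0.8 [176. 233.] 1721 [0.777 0.117 0.03 ]
side centrifuge 0.89 [258. 243.] 1720 [0.575 0.124 0.03 ]
side centrifuge 0.45 [336. 159.] 432 [ 0.42  -0.331  0.03 ]
```

```bash
cat > f0.py <<'E'
from h import *
import pickle
D=pickle.load(open('D.pkl','rb'))
P0={'heater':(.54,-.185),'tip_box':(.59,-.38),'bottle':(.57,.38),'tube_rack':(.42,-.32),'cover':(.46,.35),'dish':(.41,.04),'beaker':(.76,-.2),'pen_pot':(.76,.14),'centrifuge':(.57,.12)}
for k in P0:
    vs=[]
    for n in["scene","side"]:
        c=cam(n)
        best=[d for d in D[n,k] if np.hypot(*(ray(c,d[2],.03)[:2]-P0[k]))<.06]
        if best: vs.append((n,c,best[0][1]))
    yaw=k in('heater','tip_box','tube_rack','cover')
    if k=='centrifuge':
        continue
    for sub in [vs]+([[v] for v in vs] if len(vs)>1 else []):
        x,f=fit([(c,m) for _,c,m in sub],M[k],P0[k],yaw=yaw)
        print(k,[v[0] for v in sub],x.round(4),round(f,3))
E
python3 f0.py
```

```text
heater ['side'] [ 0.5347 -0.1778  3.0879] 0.073
tip_box ['scene', 'side'] [ 0.5916 -0.3838  0.1918] 0.15
tip_box ['scene'] [ 0.5934 -0.3806  0.3122] 0.11
tip_box ['side'] [ 0.5947 -0.3979  0.2206] 0.137
bottle ['scene', 'side'] [0.5732 0.3796] 0.066
bottle ['scene'] [0.5726 0.3802] 0.065
bottle ['side'] [0.5743 0.3769] 0.04
tube_rack ['scene', 'side'] [ 0.4175 -0.3324  2.618 ] 0.086
tube_rack ['scene'] [ 0.4192 -0.3304 -0.5651] 0.069
tube_rack ['side'] [ 0.4172 -0.3354  2.6319] 0.063
cover ['scene', 'side'] [0.4294 0.3459 3.7792] 0.074
cover ['scene'] [0.4305 0.3474 3.7873] 0.073
cover ['side'] [0.4291 0.3448 0.621 ] 0.041
dish ['scene', 'side'] [0.3947 0.0206] 0.18
dish ['scene'] [0.3939 0.0227] 0.192
dish ['side'] [0.395  0.0171] 0.146
beaker ['scene', 'side'] [ 0.7686 -0.1809] 0.203
beaker ['scene'] [ 0.7645 -0.1809] 0.213
beaker ['side'] [ 0.7716 -0.1872] 0.175
pen_pot ['scene', 'side'] [0.7613 0.1554] 0.134
pen_pot ['scene'] [0.7601 0.1563] 0.097
pen_pot ['side'] [0.7639 0.1507] 0.138
```

Run:
```python
import cv2
a=cv2.imread('pics/scene0.png')[140:290,80:300];b=cv2.imread('pics/side0.png')[110:210,190:400]
cv2.imwrite('pics/c1.png',cv2.resize(a,None,fx=3.6,fy=3.6,interpolation=cv2.INTER_CUBIC));cv2.imwrite('pics/c2.png',cv2.resize(b,None,fx=3.6,fy=3.6,interpolation=cv2.INTER_CUBIC))
```

```text
(no output)
```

View pics/c1.png

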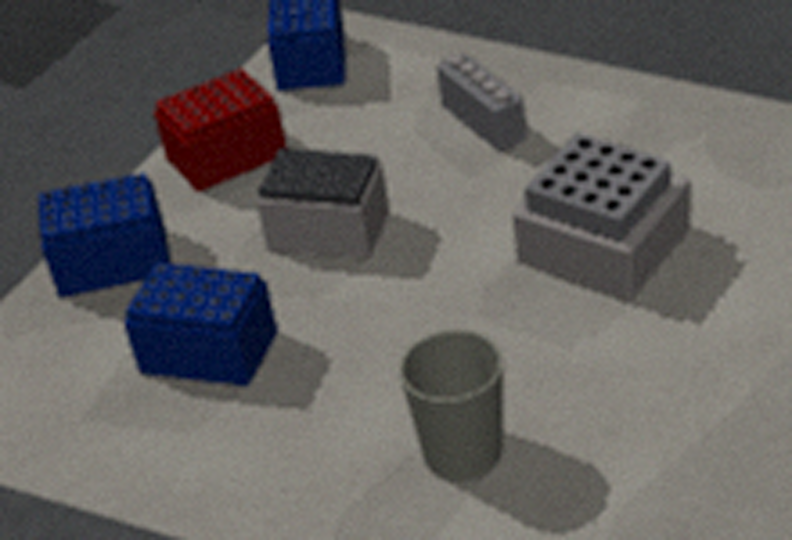

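View pics/c2.png

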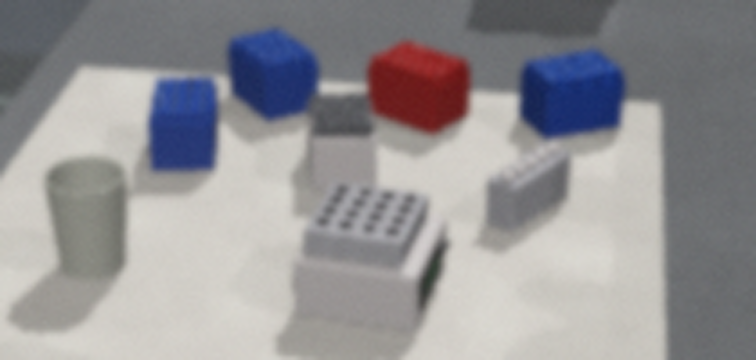

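```bash
cat >> h.py <<'E'
def toolR(yaw):
    """tool down; tool y axis (jaw) along world direction yaw"""
    x=np.array([0,0,-1.]);y=np.array([np.cos(yaw),np.sin(yaw),0]);return np.column_stack([x,y,np.cross(x,y)])
def jawyaw(obs): 
    y=rot(obs)[:,1]; return np.arctan2(y[1],y[0])
def inc(pts,yaw,obs=None):
    """pts: list of TCP targets (world); yaw target jaw direction (nearest half turn NOT chosen)"""
    o=obs or manip.get_obs(); R=rot(o)
    Rt=toolR(yaw); rv=np.degrees(Rn.from_matrix(R.T@Rt).as_rotvec())
    print('clock',round(o['clock'],2),'at',o['eef_pos'].round(4),'jaw',round(jawyaw(o),4),'q',o['qpos'].round(2),'w',round(o['grip_width'],4))
    for p in pts:
        print('  to',np.round(p,4),'xyz',(R.T@(np.array(p)-o['eef_pos'])).round(4),'turn',rv.round(2))
E
python3 - <<'E'
from h import *
o=manip.get_obs();print(rot(o).round(3))
for w in (0,np.pi/2,-np.pi/2,np.pi): inc([(.33,-.03,.45)],w)
E
```

```text
[[-0.     0.229  0.973]
 [ 0.     0.973 -0.229]
 [-1.     0.    -0.   ]]
clock 1.15 at [0.1258 0.5354 0.4047] jaw 1.34 q [ 1.21  0.33 -0.19  1.05  0.    1.44] w 0.0853
  to [ 0.33 -0.03  0.45] xyz [-0.0453 -0.5038  0.3281] turn [76.78 -0.   -0.  ]
clock 1.15 at [0.1258 0.5354 0.4047] jaw 1.34 q [ 1.21  0.33 -0.19  1.05  0.    1.44] w 0.0853
  to [ 0.33 -0.03  0.45] xyz [-0.0453 -0.5038  0.3281] turn [-13.22  -0.    -0.  ]
clock 1.15 at [0.1258 0.5354 0.4047] jaw 1.34 q [ 1.21  0.33 -0.19  1.05  0.    1.44] w 0.0853
  to [ 0.33 -0.03  0.45] xyz [-0.0453 -0.5038  0.3281] turn [166.78  -0.     0.  ]
clock 1.15 at [0.1258 0.5354 0.4047] jaw 1.34 q [ 1.21  0.33 -0.19  1.05  0.    1.44] w 0.0853
  to [ 0.33 -0.03  0.45] xyz [-0.0453 -0.5038  0.3281] turn [-103.22    0.     -0.  ]
```

>>> jog_arm:
  increments:
    - {"xyz": [-0.045,-0.504,0.328],"turn": [-13.2,0,0],"fingers": 0}
    - {"xyz": [-0.045,-0.504,0.328],"turn": [-13.2,0,0]}
    - {"xyz": [-0.045,-0.504,0.328],"turn": [-13.2,0,0]}
    - {"xyz": [-0.045,-0.504,0.328],"turn": [-13.2,0,0]}
    - {"xyz": [-0.045,-0.504,0.328],"turn": [-13.2,0,0]}
    - {"xyz": [-0.045,-0.504,0.328],"turn": [-13.2,0,0]}
    - {"xyz": [-0.045,-0.504,0.328],"turn": [-13.2,0,0]}
    - {"xyz": [-0.045,-0.504,0.328],"turn": [-13.2,0,0]}
    - {"xyz": [-0.045,-0.504,0.328],"turn": [-13.2,0,0]}
    - {"xyz": [-0.045,-0.504,0.328],"turn": [-13.2,0,0]}

```text
schema error: expected keys xyz, turn, fingers
```

>>> jog_arm:
  increments:
    - {"xyz": [0,0,0],"turn": [0,0,0]}
    - {"xyz": [0,0,0],"turn": [0,0,0]}
    - {"xyz": [0,0,0],"turn": [0,0,0]}

```text
schema error: expected keys xyz, turn, fingers
```

Run:
```python
from h import *
inc([(.33,-.03,.45)],np.pi/2)
```

```text
clock 1.15 at [0.1258 0.5354 0.4047] jaw 1.34 q [ 1.21  0.33 -0.19  1.05  0.    1.44] w 0.0853
  to [ 0.33 -0.03  0.45] xyz [-0.0453 -0.5038  0.3281] turn [-13.22  -0.    -0.  ]
```

>>> jog_arm:
  increments:
    - {"xyz": [-0.045,-0.504,0.328],"turn": [-13.2,0,0],"fingers": 0}
    - {"xyz": [-0.045,-0.504,0.328],"turn": [-13.2,0,0],"fingers": 0}
    - {"xyz": [-0.045,-0.504,0.328],"turn": [-13.2,0,0],"fingers": 0}
    - {"xyz": [-0.045,-0.504,0.328],"turn": [-13.2,0,0],"fingers": 0}
    - {"xyz": [-0.045,-0.504,0.328],"turn": [-13.2,0,0],"fingers": 0}
    - {"xyz": [-0.045,-0.504,0.328],"turn": [-13.2,0,0],"fingers": 0}
    - {"xyz": [-0.045,-0.504,0.328],"turn": [-13.2,0,0],"fingers": 0}
    - {"xyz": [-0.045,-0.504,0.328],"turn": [-13.2,0,0],"fingers": 0}
    - {"xyz": [-0.045,-0.504,0.328],"turn": [-13.2,0,0],"fingers": 0}
    - {"xyz": [-0.045,-0.504,0.328],"turn": [-13.2,0,0],"fingers": 0}

```text
clock: 2.15
eef_pos: [0.2949, 0.0645, 0.4426]
tool_rot: [0.084, 1.569, 0.084]
force: [1.7, 0.5, 0.0]
grip_width: 0.0854
```

Run:
```python
from h import *
inc([(.33,-.03,.45)],np.pi/2)
```

```text
clock 2.15 at [0.2949 0.0645 0.4426] jaw 1.5708 q [-0.03 -0.19 -0.65  1.1   0.   -0.03] w 0.0854
  to [ 0.33 -0.03  0.45] xyz [-0.0073 -0.0945  0.0351] turn [-0.    0.12 -0.01]
```

>>> jog_arm:
  increments:
    - {"xyz": [0,-0.02,0.02],"turn": [0,0,0],"fingers": 0}
    - {"xyz": [0,-0.02,0.02],"turn": [0,0,0],"fingers": 0}
    - {"xyz": [0,-0.02,0.02],"turn": [0,0,0],"fingers": 0}

```text
clock: 2.45
eef_pos: [0.3149, 0.0461, 0.4419]
tool_rot: [2.542, 1.57, 2.539]
force: [-0.7, 0.4, -0.3]
grip_width: 0.0856
```

Run:
```python
from h import *
import pickle
inc([(.33,-.03,.45)],np.pi/2)
o=manip.get_obs();im=manip.get_image('wrist');cv2.imwrite('pics/w1.png',im)
c=cam('wrist',o)
D={}
for k in M:
    D[k]=[(d['confidence'],np.array(d['region']),d['xy']) for d in manip.masks_of(k,'wrist')]
    for d in D[k]: print(k,round(d[0],2),np.round(d[2]),d[1].sum(),ray(c,d[2],.03).round(3))
pickle.dump((o,D),open('W1.pkl','wb'))
```

```text
clock 2.45 at [0.3149 0.0461 0.4419] jaw 1.5685 q [-0.09 -0.15 -0.63  1.09  0.   -0.09] w 0.0856
  to [ 0.33 -0.03  0.45] xyz [-0.0081 -0.076   0.0153] turn [-0.13 -0.04 -0.02]
heater 0.85 [ 61. 329.] 2177 [ 0.496 -0.203  0.03 ]
tip_box 0.15 [344. 374.] 4991 [0.559 0.127 0.03 ]
cover 0.7 [525. 266.] 3611 [0.418 0.32  0.03 ]
dish 0.94 [251. 242.] 1955 [0.388 0.019 0.03 ]
centrifuge 0.92 [341. 372.] 5114 [0.557 0.124 0.03 ]
```

View pics/w1.png

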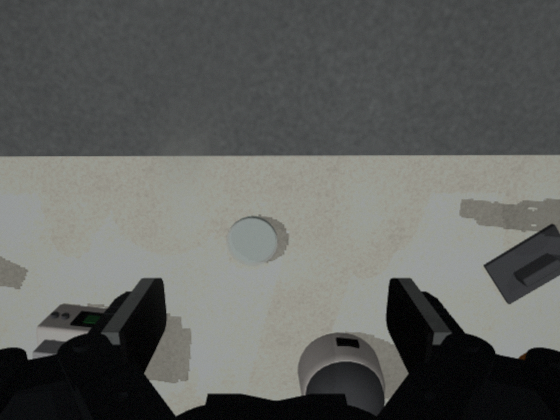

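>>> jog_arm:
  increments:
    - {"xyz": [-0.01,-0.176,0.24],"turn": [0,0,0],"fingers": 0}
    - {"xyz": [-0.01,-0.176,0.24],"turn": [0,0,0],"fingers": 0}
    - {"xyz": [-0.01,-0.176,0.24],"turn": [0,0,0],"fingers": 0}
    - {"xyz": [-0.01,-0.176,0.24],"turn": [0,0,0],"fingers": 0}
    - {"xyz": [-0.01,-0.176,0.24],"turn": [0,0,0],"fingers": 0}
    - {"xyz": [-0.01,-0.176,0.24],"turn": [0,0,0],"fingers": 0}
    - {"xyz": [-0.01,-0.176,0.24],"turn": [0,0,0],"fingers": 0}
    - {"xyz": [-0.01,-0.176,0.24],"turn": [0,0,0],"fingers": 0}
    - {"xyz": [-0.01,-0.176,0.24],"turn": [0,0,0],"fingers": 0}

```text
clock: 3.85
eef_pos: [0.5542, -0.129, 0.4517]
tool_rot: [2.678, 1.569, 2.678]
force: [-0.2, -0.0, -0.4]
grip_width: 0.0856
```

```bash
cat > look.py <<'E'
from h import *
import pickle,sys
inc([(.55,-.14,.45)],np.pi/2)
name=sys.argv[1]; ks=sys.argv[2:] or list(M)
o=manip.get_obs();im=manip.get_image('wrist');cv2.imwrite(f'pics/{name}.png',im)
c=cam('wrist',o)
D={}
for k in ks:
    D[k]=[(d['confidence'],np.array(d['region']),d['xy']) for d in manip.masks_of(k,'wrist')]
    for d in D[k]: print(k,round(d[0],2),np.round(d[2]),d[1].sum(),ray(c,d[2],.03).round(3))
pickle.dump((o,D),open(name+'.pkl','wb'))
E
python3 look.py w2
```

```text
clock 3.85 at [ 0.5542 -0.129   0.4517] jaw 1.5709 q [-0.36  0.34 -0.06  1.18  0.   -0.36] w 0.0856
  to [ 0.55 -0.14  0.45] xyz [ 0.0017 -0.011  -0.0042] turn [ 0.01 -0.07 -0.04]
heater 0.73 [231. 156.] 11083 [ 0.536 -0.175  0.03 ]
tip_box 0.93 [ 46. 320.] 4255 [ 0.729 -0.401  0.03 ]
tip_box 0.79 [ 40. 207.] 5424 [ 0.592 -0.383  0.03 ]
tube_rack 0.88 [61. 31.] 4222 [ 0.419 -0.332  0.03 ]
dish 0.72 [424.  14.] 2024 [0.404 0.009 0.03 ]
beaker 0.6 [232. 361.] 4033 [ 0.787 -0.183  0.03 ]
pen_pot 0.93 [509. 335.] 2929 [0.751 0.15  0.03 ]
centrifuge 0.83 [511. 189.] 8952 [0.572 0.121 0.03 ]
```

View pics/w2.png

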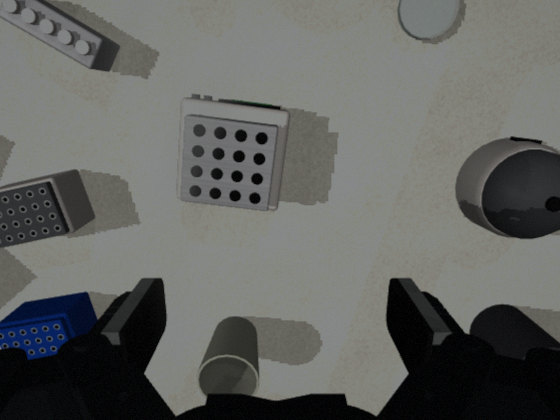

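```bash
cat > f1.py <<'E'
from h import *
import pickle
o,D=pickle.load(open('w2.pkl','rb'));c=cam('wrist',o)
D0=pickle.load(open('D.pkl','rb'))
for k,i,p in(('heater',0,(.535,-.178)),('tip_box',1,(.593,-.381)),('tube_rack',0,(.418,-.332))):
    da={'heater':[-.05],'tip_box':[.3,0.],'tube_rack':[-.55]}[k]
    print(k,*[a for a in fit([(c,D[k][i][1])],M[k],p,da=da)])
    n=[d for d in D0['scene',k] if np.hypot(*(ray(cam('scene'),d[2],.03)[:2]-p))<.05]
    if n: print(' both',*fit([(c,D[k][i][1]),(cam('scene'),n[0][1])],M[k],p,da=da))
a=cv2.imread('pics/w2.png')
def draw(k,p):
    x,y,t=p;R=np.array([[np.cos(t),-np.sin(t),0],[np.sin(t),np.cos(t),0],[0,0,1]])
    for P in M[k]:
        h=cv2.convexHull(proj(c,P@R.T+[x,y,0]).round().astype(np.int32).reshape(-1,1,2));cv2.polylines(a,[h],True,(0,255,0),1)
for k,i,p,da in(('heater',0,(.535,-.178),[-.05]),('tip_box',1,(.593,-.381),[.3,0.]),('tube_rack',0,(.418,-.332),[-.55])):
    x,_=fit([(c,D[k][i][1])],M[k],p,da=da);draw(k,x)
    if k=='heater':
        ch=x[:2]+.3*np.array([-np.sin(x[2]),np.cos(x[2])]);print('centrifuge',ch);draw('centrifuge',(*ch,0))
cv2.imwrite('pics/w2d.png',cv2.resize(a,(800,600)))
E
python3 f1.py
```

```text
heater [ 0.53292397 -0.17289746 -0.11295954] 0.03513489127492556
tip_box [ 0.5916576  -0.38719375  0.21946417] 0.021413181791890796
 both [ 0.59082347 -0.38410633  0.22134832] 0.08936292869207609
tube_rack [ 0.41671149 -0.33514579 -0.52747437] 0.019783394172448707
 both [ 0.41804969 -0.33263176 -0.53212829] 0.06798640730771957
centrifuge [0.56673981 0.12519059]
```

View pics/w2d.png

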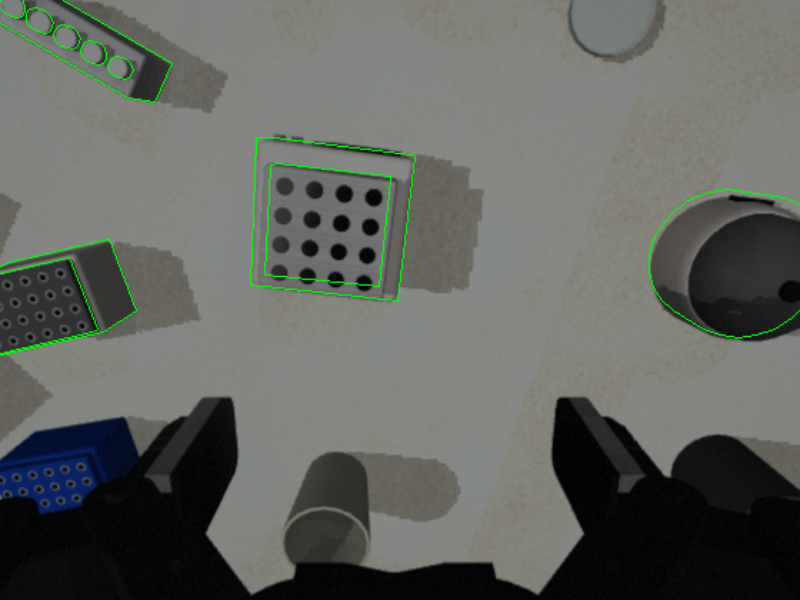

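Run:
```python
import cv2
a=cv2.imread('pics/w2.png')[80:225,160:350]
cv2.imwrite('pics/c3.png',cv2.resize(cv2.convertScaleAbs(a,alpha=1.6),None,fx=4,fy=4,interpolation=cv2.INTER_CUBIC))
```

```text
(no output)
```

View pics/c3.png

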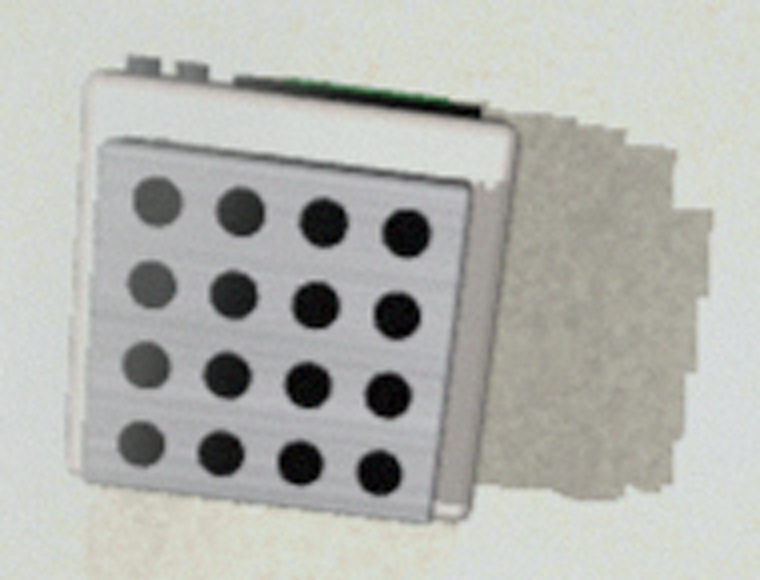

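```bash
cat > f2.py <<'E'
from h import *
import pickle
o,D=pickle.load(open('w2.pkl','rb'));c=cam('wrist',o)
g=lambda x,y:ray(c,(160+x/4-.375,80+y/4-.375),.052)
FL,FR,BR=g(83,70),g(518,116),g(470,520)
F1,F2=g(120,75),g(480,113);R1,R2=g(516,140),g(474,490);L1,L2=g(85,100),g(70,460)
print(FL,FR,BR,np.hypot(*(FR-FL)[:2]),np.hypot(*(FR-BR)[:2]))
for a,b in((F1,F2),(R2,R1),(L2,L1)):
    d=b-a;print('line ang',np.arctan2(d[1],d[0]))
# LSQ: lines to rectangle
def res(p):
    x,y,a=p;ex=np.array([np.cos(a),np.sin(a)]);ey=np.array([-np.sin(a),np.cos(a)])
    r=[]
    for q in(F1,F2):r.append((q[:2]-p[:2])@ex+.05)
    for q in(R1,R2):r.append((q[:2]-p[:2])@ey-.052)
    for q in(L1,L2):r.append((q[:2]-p[:2])@ey+.052)
    r.append((g(455,519)[:2]-p[:2])@ex-.05)
    return r
s=least_squares(res,[.535,-.175,-.1]);print(s.x,s.fun.round(4))
h=s.x;print('cf',h[:2]+.3*np.array([-np.sin(h[2]),np.cos(h[2])]))
# block top holes: rows
hs=np.array([[158,201],[241,211],[323,222],[407,233],[153,284],[233,295],[316,305],[398,316],[147,364],[227,375],[308,385],[389,395],[141,443],[221,454],[300,463],[380,473]],float)
w=np.array([ray(c,(160+a/4-.375,80+b/4-.375),.075)[:2] for a,b in hs]).reshape(4,4,2)
print('holes centre',w.mean((0,1)),'dy',(w[:,3]-w[:,0]).mean(0)/3,'dx',(w[3]-w[0]).mean(0)/3)
d=(w[:,3]-w[:,0]).mean(0);e=(w[3]-w[0]).mean(0);print('yaw',np.arctan2(-d[0],d[1]),np.arctan2(e[1],e[0]))
E
python3 f2.py
```

```text
[ 0.47846669 -0.21809912  0.052     ] [ 0.48881191 -0.11649224  0.052     ] [ 0.58784419 -0.1276891   0.052     ] 0.10213218132073071 0.09966323985486641
line ang 1.4694929743008456
line ang 3.027956843081422
line ang 3.0265584946402995
[ 0.53335632 -0.17251981 -0.10755055] [ 0.0005 -0.     -0.0009 -0.0014  0.0015  0.0008 -0.0005]
cf [0.56555931 0.12574679]
holes centre [ 0.53805285 -0.17352957] dy [0.00241118 0.01860253] dx [ 0.01862144 -0.00235342]
yaw -0.12889720283517486 -0.1257159233548298
```

```bash
cat > f3.py <<'E'
from h import *
import pickle
o,D=pickle.load(open('w2.pkl','rb'));c=cam('wrist',o)
im=cv2.cvtColor(cv2.imread('pics/w2.png'),cv2.COLOR_BGR2GRAY).astype(float)
hs=np.array([[158,201],[241,211],[323,222],[407,233],[153,284],[233,295],[316,305],[398,316],[147,364],[227,375],[308,385],[389,395],[141,443],[221,454],[300,463],[380,473]],float)/4+[160,80]
pts=[]
for u,v in hs:
    x0,y0=int(round(u))-9,int(round(v))-9;p=im[y0:y0+19,x0:x0+19];yy,xx=np.mgrid[y0:y0+19,x0:x0+19]
    m=np.hypot(xx-u,yy-v)<8.5
    w=np.clip(95-p,0,30)*m  # dark weight
    bg=np.median(p[m&(np.hypot(xx-u,yy-v)>7.5)]);w=np.clip(bg-15-p,0,25)*m
    pts.append([(w*xx).sum()/w.sum(),(w*yy).sum()/w.sum()])
pts=np.array(pts);print((pts-hs).round(2).tolist())
W=np.array([ray(c,p,.075)[:2] for p in pts])
G=np.array([[i-1.5,j-1.5] for i in range(4) for j in range(4)]) # i along x, j along y
A=np.c_[G,np.ones(16)];S,_,_,_=np.linalg.lstsq(A,W,rcond=None);print(S, np.abs(A@S-W).max())
print('yaw',np.arctan2(S[0,1],S[0,0]),np.arctan2(-S[1,0],S[1,1]))
E
python3 f3.py
cat > f4.py <<'E'
from h import *
import pickle
D=pickle.load(open('D.pkl','rb'));o,Dw=pickle.load(open('w2.pkl','rb'))
# centrifuge with dome: base cyl to zb, dome approximated by rings radius from rb..; fit
def parts(zb,rt):
    P=[]
    zs=np.linspace(zb,.085,7)
    rs=.05*np.sqrt(np.clip(1-((zs-zb)/(.088-zb))**2,0,1))
    return cyl(.052,0,zb)+[np.vstack([cyl(r,z,z)[0] for r,z in zip(rs,zs)])]
V={'scene':(cam('scene'),D['scene','centrifuge'][0][1]),'side':(cam('side'),D['side','centrifuge'][0][1]),'wrist':(cam('wrist',o),Dw['centrifuge'][0][1])}
for zb in(.03,.04,.05):
  for s in(['scene','side','wrist'],['scene'],['side'],['wrist']):
    x,f=fit([V[k] for k in s],parts(zb,0),(.567,.125),yaw=False);print(zb,s,x.round(4),round(f,3))
o1,D1=pickle.load(open('W1.pkl','rb'))
E
python3 f4.py
```

```text
[[-0.57, -0.29], [-0.48, -0.2], [-0.25, -0.3], [-0.58, -0.38], [-0.68, -0.29], [-0.23, -0.46], [-0.51, -0.39], [-0.79, -0.53], [-0.5, -0.14], [-0.35, -0.34], [-0.47, -0.52], [-0.74, -0.37], [-0.3, -0.2], [-0.5, -0.6], [-0.48, -0.43], [-0.64, -0.53]]
[[ 0.01857104 -0.00235263]
 [ 0.00233711  0.01855209]
 [ 0.53805242 -0.17364848]] 0.00014614777536237078
yaw -0.12601152565694784 -0.12531535295345553
0.03 ['scene', 'side', 'wrist'] [0.5713 0.1259] 0.06
0.03 ['scene'] [0.5679 0.1266] 0.05
0.03 ['side'] [0.5722 0.1205] 0.031
0.03 ['wrist'] [0.572  0.1263] 0.022
0.04 ['scene', 'side', 'wrist'] [0.5711 0.1259] 0.055
0.04 ['scene'] [0.5699 0.1268] 0.056
0.04 ['side'] [0.5715 0.1218] 0.054
0.04 ['wrist'] [0.571  0.1261] 0.024
0.05 ['scene', 'side', 'wrist'] [0.5712 0.1265] 0.077
0.05 ['scene'] [0.5709 0.1271] 0.081
0.05 ['side'] [0.5714 0.1226] 0.092
0.05 ['wrist'] [0.5706 0.1259] 0.045
```

>>> jog_arm:
  increments:
    - {"xyz": [0.03,-0.257,0.038],"turn": [77.4,0,0],"fingers": 0}
    - {"xyz": [0.03,-0.257,0.038],"turn": [77.4,0,0],"fingers": 0}
    - {"xyz": [0.03,-0.257,0.038],"turn": [77.4,0,0],"fingers": 0}
    - {"xyz": [0.03,-0.257,0.038],"turn": [77.4,0,0],"fingers": 0}
    - {"xyz": [0.03,-0.257,0.038],"turn": [77.4,0,0],"fingers": 0}
    - {"xyz": [0.03,-0.257,0.038],"turn": [77.4,0,0],"fingers": 0}
    - {"xyz": [0.03,-0.257,0.038],"turn": [77.4,0,0],"fingers": 0}
    - {"xyz": [0.03,-0.257,0.038],"turn": [77.4,0,0],"fingers": 0}
    - {"xyz": [0.03,-0.257,0.038],"turn": [77.4,0,0],"fingers": 0}
    - {"xyz": [0.03,-0.257,0.038],"turn": [77.4,0,0],"fingers": 0}

```text
clock: 5.35
eef_pos: [0.5928, -0.3869, 0.4217]
tool_rot: [-2.391, 1.57, 2.541]
force: [0.1, 0.2, 0.1]
grip_width: 0.0858
```

>>> jog_arm:
  increments:
    - {"xyz": [0,0,0],"turn": [0,0,0],"fingers": 0}
    - {"xyz": [0,0,0],"turn": [0,0,0],"fingers": 0}

```text
clock: 5.55
eef_pos: [0.5928, -0.3866, 0.422]
tool_rot: [-2.458, 1.571, 2.476]
force: [0.3, 0.9, -0.0]
grip_width: 0.0856
```

```bash
python3 look.py w3 tip_box tube_rack
cat > f5.py <<'E'
from h import *
import pickle,sys
name,k,x,y,a=sys.argv[1:6];p=(float(x),float(y));z=float(sys.argv[6]) if len(sys.argv)>6 else 0
o,D=pickle.load(open(name+'.pkl','rb'));c=cam('wrist',o)
ms=sorted(D[k],key=lambda d:np.hypot(*(ray(c,d[2],.03)[:2]-p)))
X,f=fit([(c,ms[0][1])],M[k],p,da=[float(a)],z=z,yaw=len(M[k])!=3 or k!='bottle');print(k,X.round(4),round(f,3))
im=cv2.imread(f'pics/{name}.png')
x,y,t=(list(X)+[0])[:3];R=np.array([[np.cos(t),-np.sin(t),0],[np.sin(t),np.cos(t),0],[0,0,1]])
for P in M[k]:
    h=cv2.convexHull(proj(c,P@R.T+[x,y,z]).round().astype(np.int32).reshape(-1,1,2));cv2.polylines(im,[h],True,(0,255,0),1)
cv2.imwrite(f'pics/{name}_{k}.png',im)
E
python3 f5.py w3 tip_box .592 -.386 .22
```

```text
clock 5.55 at [ 0.5928 -0.3866  0.422 ] jaw 0.2217 q [-0.68  0.63  0.34  1.28 -0.    0.67] w 0.0856
  to [ 0.55 -0.14  0.45] xyz [-0.028   0.0125 -0.25  ] turn [-7.73e+01 -1.00e-02  0.00e+00]
tip_box 0.78 [271. 174.] 6103 [ 0.587 -0.384  0.03 ]
tip_box 0.74 [200. 282.] 5862 [ 0.539 -0.513  0.03 ]
tip_box 0.71 [ 54. 259.] 7012 [ 0.386 -0.521  0.03 ]
tip_box 0.64 [422. 221.] 7172 [ 0.745 -0.397  0.03 ]
tip_box 0.64 [328. 318.] 5622 [ 0.682 -0.526  0.03 ]
tube_rack 0.66 [104.  81.] 5323 [ 0.421 -0.334  0.03 ]
tip_box [ 0.5918 -0.3852  0.2197] 0.03
```

View pics/w3_tip_box.png

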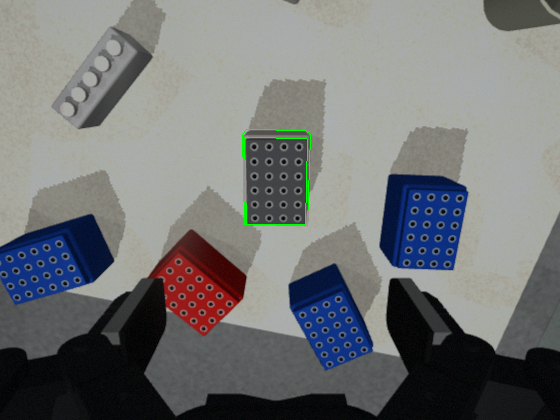

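>>> jog_arm:
  grip_force: 60
  increments:
    - {"xyz": [0.2,-0.001,-0.0015],"turn": [0,0,0],"fingers": 0}
    - {"xyz": [0.2,-0.001,-0.0015],"turn": [0,0,0],"fingers": 0}
    - {"xyz": [0.2,-0.001,-0.0015],"turn": [0,0,0],"fingers": 0}
    - {"xyz": [0.2,-0.001,-0.0015],"turn": [0,0,0],"fingers": 0}
    - {"xyz": [0.22,-0.001,-0.0015],"turn": [0,0,0],"fingers": 0}
    - {"xyz": [0.24,-0.001,-0.0015],"turn": [0,0,0],"fingers": 0}
    - {"xyz": [0.242,-0.001,-0.0015],"turn": [0,0,0],"fingers": 0}
    - {"xyz": [0.242,-0.001,-0.0015],"turn": [0,0,0],"fingers": 0.3}
    - {"xyz": [0.242,-0.001,-0.0015],"turn": [0,0,0],"fingers": 0.6}
    - {"xyz": [0.242,-0.001,-0.0015],"turn": [0,0,0],"fingers": 1}

```text
clock: 6.7
eef_pos: [0.5922, -0.386, 0.1821]
tool_rot: [0.666, 1.568, -0.685]
force: [0.4, 1.0, -0.9]
grip_width: 0.0592
```

>>> jog_arm:
  increments:
    - {"xyz": [0,0,0],"turn": [0,0,0],"fingers": 1}
    - {"xyz": [0,0,0],"turn": [0,0,0],"fingers": 1}
    - {"xyz": [0,0,0],"turn": [0,0,0],"fingers": 1}
    - {"xyz": [0,0,0],"turn": [0,0,0],"fingers": 1}

```text
clock: 7.1
eef_pos: [0.5921, -0.3859, 0.1818]
tool_rot: [0.637, 1.568, -0.715]
force: [-0.4, 0.1, 5.5]
grip_width: 0.059
```

Run:
```python
from h import *
inc([(.592,-.385,.30),(.552,-.0232,.30),(.552,-.0232,.181)],-.126)
```

```text
clock 7.1 at [ 0.5921 -0.3859  0.1818] jaw 0.2196 q [-0.68  0.8   0.02  0.79 -0.    0.67] w 0.059
  to [ 0.592 -0.385  0.3  ] xyz [-0.1182  0.0003 -0.0007] turn [19.8   0.11 -0.12]
  to [ 0.552  -0.0232  0.3   ] xyz [-0.119   0.0401 -0.3625] turn [19.8   0.11 -0.12]
  to [ 0.552  -0.0232  0.181 ] xyz [ 0.      0.0399 -0.3628] turn [19.8   0.11 -0.12]
```

>>> jog_arm:
  increments:
    - {"xyz": [-0.04,0,0],"turn": [0,0,0],"fingers": 1}
    - {"xyz": [-0.08,0,0],"turn": [0,0,0],"fingers": 1}
    - {"xyz": [-0.12,0,-0.005],"turn": [3,0,0],"fingers": 1}
    - {"xyz": [-0.125,0.005,-0.045],"turn": [7,0,0],"fingers": 1}
    - {"xyz": [-0.125,0.01,-0.09],"turn": [11,0,0],"fingers": 1}
    - {"xyz": [-0.125,0.015,-0.135],"turn": [15,0,0],"fingers": 1}
    - {"xyz": [-0.125,0.02,-0.18],"turn": [19.8,0,0],"fingers": 1}
    - {"xyz": [-0.125,0.025,-0.225],"turn": [19.8,0,0],"fingers": 1}
    - {"xyz": [-0.125,0.03,-0.27],"turn": [19.8,0,0],"fingers": 1}
    - {"xyz": [-0.125,0.035,-0.315],"turn": [19.8,0,0],"fingers": 1}

```text
clock: 8.1
eef_pos: [0.5564, -0.0687, 0.3052]
tool_rot: [2.095, 1.571, 0.397]
force: [1.3, 0.2, -0.4]
grip_width: 0.0595
```

Run:
```python
from h import *
inc([(.552,-.0232,.30),(.552,-.0232,.182)],-.126)
```

```text
clock 8.1 at [ 0.5564 -0.0687  0.3052] jaw -0.1263 q [-0.25  0.43 -0.31  0.83  0.    1.44] w 0.0595
  to [ 0.552  -0.0232  0.3   ] xyz [ 0.0052 -0.0101 -0.0445] turn [-0.02 -0.01 -0.01]
  to [ 0.552  -0.0232  0.182 ] xyz [ 0.1232 -0.0101 -0.0445] turn [-0.02 -0.01 -0.01]
```

>>> jog_arm:
  increments:
    - {"xyz": [0.005,-0.01,-0.0445],"turn": [0,0,0],"fingers": 1}
    - {"xyz": [0.005,-0.01,-0.0445],"turn": [0,0,0],"fingers": 1}
    - {"xyz": [0.04,-0.01,-0.0445],"turn": [0,0,0],"fingers": 1}
    - {"xyz": [0.08,-0.01,-0.0445],"turn": [0,0,0],"fingers": 1}
    - {"xyz": [0.11,-0.01,-0.0445],"turn": [0,0,0],"fingers": 1}
    - {"xyz": [0.11,-0.01,-0.0445],"turn": [0,0,0],"fingers": 1}
    - {"xyz": [0.11,-0.01,-0.0445],"turn": [0,0,0],"fingers": 1}

```text
clock: 8.8
eef_pos: [0.5527, -0.0254, 0.1952]
tool_rot: [-1.535, 1.57, 3.051]
force: [-0.1, -0.8, -0.6]
grip_width: 0.0596
```

Run:
```python
from h import *
inc([(.552,-.0232,.1825)],-.126)
cv2.imwrite('pics/w4.png',manip.get_image('wrist'))
```

```text
clock 8.8 at [ 0.5527 -0.0254  0.1952] jaw -0.1265 q [-0.18  0.56 -0.43  0.58 -0.    1.52] w 0.0596
  to [ 0.552  -0.0232  0.1825] xyz [ 0.0127 -0.0009 -0.0021] turn [-0.03  0.    0.07]
```

View pics/w4.png

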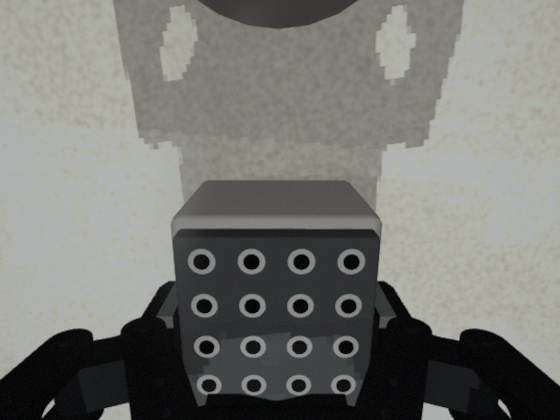

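>>> jog_arm:
  increments:
    - {"xyz": [0.008,-0.001,-0.002],"turn": [0,0,0],"fingers": 1}
    - {"xyz": [0.0125,-0.001,-0.002],"turn": [0,0,0],"fingers": 1}
    - {"xyz": [0.0125,-0.001,-0.002],"turn": [0,0,0],"fingers": 1}
    - {"xyz": [0.013,-0.001,-0.002],"turn": [0,0,0],"fingers": 1}

```text
clock: 9.25
eef_pos: [0.5521, -0.0229, 0.1823]
tool_rot: [1.509, 1.57, -0.188]
force: [0.8, -0.3, -1.1]
grip_width: 0.0594
```

Run:
```python
from h import *
inc([(.552,-.0232,.1825)],-.126)
print(manip.get_obs()['force'])
```

```text
clock 9.25 at [ 0.5521 -0.0229  0.1823] jaw -0.126 q [-0.17  0.58 -0.45  0.55 -0.    1.52] w 0.0594
  to [ 0.552  -0.0232  0.1825] xyz [-0.0002 -0.      0.0003] turn [-0.    0.   -0.02]
[ 0.8014695  -0.25297921 -1.09596306]
```

>>> jog_arm:
  increments:
    - {"xyz": [0.0006,0,0],"turn": [0,0,0],"fingers": 1}
    - {"xyz": [0.0006,0,0],"turn": [0,0,0],"fingers": 0.3}
    - {"xyz": [0.0006,0,0],"turn": [0,0,0],"fingers": 0}
    - {"xyz": [0.0006,0,0],"turn": [0,0,0],"fingers": 0}
    - {"xyz": [0.0006,0,0],"turn": [0,0,0],"fingers": 0}

```text
clock: 9.75
eef_pos: [0.552, -0.0229, 0.1814]
tool_rot: [1.462, 1.571, -0.235]
force: [0.4, 0.2, -0.0]
grip_width: 0.0851
```

>>> jog_arm:
  increments:
    - {"xyz": [-0.04,0,0],"turn": [0,0,0],"fingers": 0}
    - {"xyz": [-0.09,0,0],"turn": [0,0,0],"fingers": 0}
    - {"xyz": [-0.14,0,0],"turn": [0,0,0],"fingers": 0}
    - {"xyz": [-0.19,0,0],"turn": [0,0,0],"fingers": 0}
    - {"xyz": [-0.24,0,0],"turn": [0,0,0],"fingers": 0}
    - {"xyz": [-0.27,0,0],"turn": [0,0,0],"fingers": 0}
    - {"xyz": [-0.27,0,0],"turn": [0,0,0],"fingers": 0}
    - {"xyz": [-0.27,0,0],"turn": [0,0,0],"fingers": 0}

```text
clock: 10.55
eef_pos: [0.552, -0.0229, 0.4518]
tool_rot: [1.503, 1.569, -0.193]
force: [1.1, -0.2, -0.3]
grip_width: 0.0854
```

```bash
python3 look.py w5 tip_box heater centrifuge dish; python3 f5.py w5 tip_box .552 -.023 -.126
```

```text
clock 10.55 at [ 0.552  -0.0229  0.4518] jaw -0.1261 q [-0.18  0.3  -0.1   1.16 -0.    1.52] w 0.0854
  to [ 0.55 -0.14  0.45] xyz [0.0018 0.0127 0.1164] turn [-9.723e+01  7.000e-02 -6.000e-02]
tip_box 0.79 [273. 172.] 5109 [ 0.549 -0.022  0.03 ]
heater 0.87 [277. 304.] 9396 [ 0.534 -0.178  0.03 ]
centrifuge 0.78 [275.  31.] 6806 [0.568 0.111 0.03 ]
centrifuge 0.58 [275. 169.] 5214 [ 0.552 -0.02   0.03 ]
dish 0.56 [123. 147.] 2426 [0.4   0.022 0.03 ]
tip_box [ 0.5518 -0.0215 -0.1284] 0.048
```

View pics/w5_tip_box.png

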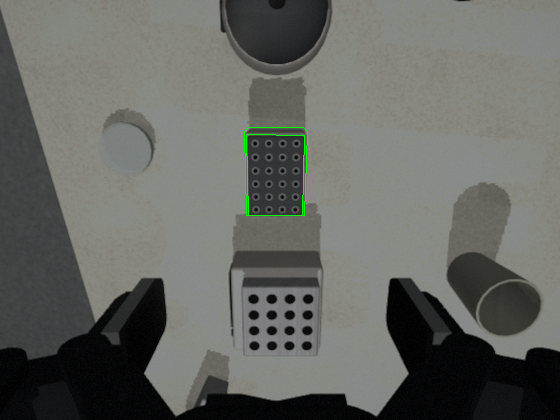

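>>> jog_arm:
  increments:
    - {"xyz": [0.0,-0.05,-0.38],"turn": [0,0,0],"fingers": 0}
    - {"xyz": [0.0,-0.05,-0.38],"turn": [0,0,0],"fingers": 0}
    - {"xyz": [0.0,-0.05,-0.38],"turn": [0,0,0],"fingers": 0}
    - {"xyz": [0.0,-0.05,-0.38],"turn": [0,0,0],"fingers": 0}
    - {"xyz": [0.0,-0.05,-0.38],"turn": [0,0,0],"fingers": 0}
    - {"xyz": [0.0,-0.05,-0.38],"turn": [0,0,0],"fingers": 0}
    - {"xyz": [0.0,-0.05,-0.38],"turn": [0,0,0],"fingers": 0}
    - {"xyz": [0.0,-0.05,-0.38],"turn": [0,0,0],"fingers": 0}
    - {"xyz": [0.0,-0.05,-0.38],"turn": [0,0,0],"fingers": 0}
    - {"xyz": [0.0,-0.05,-0.38],"turn": [0,0,0],"fingers": 0}

```text
clock: 11.8
eef_pos: [0.5498, 0.361, 0.4498]
tool_rot: [-0.78, 1.568, -2.475]
force: [-0.2, -0.1, -0.5]
grip_width: 0.0855
```

```bash
python3 look.py w6 bottle cover; python3 f5.py w6 bottle .573 .379 0;python3 f5.py w6 cover .43 .346 .63
```

```text
clock 11.8 at [0.5498 0.361  0.4498] jaw -0.1244 q [ 0.47  0.52  0.21  1.27 -0.    2.16] w 0.0855
  to [ 0.55 -0.14  0.45] xyz [0.0006 0.0624 0.4971] turn [-9.713e+01 -1.000e-02  1.600e-01]
bottle 0.62 [299. 154.] 2611 [0.574 0.376 0.03 ]
cover 0.75 [173. 195.] 4159 [0.438 0.35  0.03 ]
bottle [0.5736 0.3774] 0.025
cover [0.4283 0.3445 0.6288] 0.044
```

View pics/w6_bottle.png

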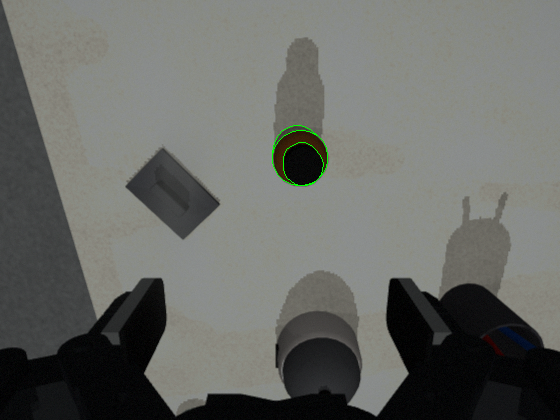

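View pics/w6_cover.png

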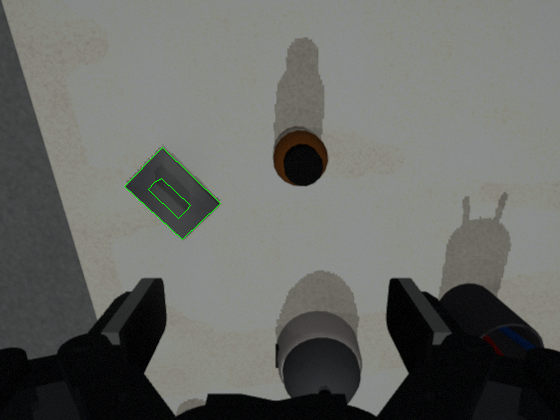

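>>> jog_arm:
  grip_force: 60
  increments:
    - {"xyz": [0.04,0.0215,-0.02],"turn": [0,0,0],"fingers": 0}
    - {"xyz": [0.08,0.0215,-0.02],"turn": [0,0,0],"fingers": 0}
    - {"xyz": [0.12,0.0215,-0.02],"turn": [0,0,0],"fingers": 0}
    - {"xyz": [0.16,0.0215,-0.02],"turn": [0,0,0],"fingers": 0}
    - {"xyz": [0.185,0.0215,-0.02],"turn": [0,0,0],"fingers": 0}
    - {"xyz": [0.198,0.0215,-0.02],"turn": [0,0,0],"fingers": 0}
    - {"xyz": [0.198,0.0215,-0.02],"turn": [0,0,0],"fingers": 0}
    - {"xyz": [0.198,0.0215,-0.02],"turn": [0,0,0],"fingers": 0.3}
    - {"xyz": [0.198,0.0215,-0.02],"turn": [0,0,0],"fingers": 0.6}
    - {"xyz": [0.198,0.0215,-0.02],"turn": [0,0,0],"fingers": 1}

```text
clock: 12.95
eef_pos: [0.5747, 0.3778, 0.2554]
tool_rot: [2.178, 1.568, 0.481]
force: [-1.0, -0.6, 0.2]
grip_width: 0.044
```

>>> jog_arm:
  increments:
    - {"xyz": [0,0,0],"turn": [0,0,0],"fingers": 1}
    - {"xyz": [0,0,0],"turn": [0,0,0],"fingers": 1}
    - {"xyz": [0,0,0],"turn": [0,0,0],"fingers": 1}
    - {"xyz": [0,0,0],"turn": [0,0,0],"fingers": 1}

```text
clock: 13.35
eef_pos: [0.5744, 0.3779, 0.2551]
tool_rot: [2.18, 1.568, 0.483]
force: [-1.2, -0.6, 5.5]
grip_width: 0.0315
```

Run:
```python
from h import *
e=.126;B=np.array([.552,-.0225]);t=B+.083*np.array([np.cos(e),-np.sin(e)]);print(t)
inc([(*t,.38),(*t,.26)],-.126)
cv2.imwrite('pics/w7.png',manip.get_image('wrist'))
```

```text
[ 0.63434202 -0.03293035]
clock 13.35 at [0.5744 0.3779 0.2551] jaw -0.1259 q [0.47 0.69 0.02 0.89 0.   2.17] w 0.0315
  to [ 0.6343 -0.0329  0.38  ] xyz [-0.1252  0.1113  0.3999] turn [ 0.01 -0.08 -0.12]
  to [ 0.6343 -0.0329  0.26  ] xyz [-0.0052  0.1111  0.4   ] turn [ 0.01 -0.08 -0.12]
```

View pics/w7.png

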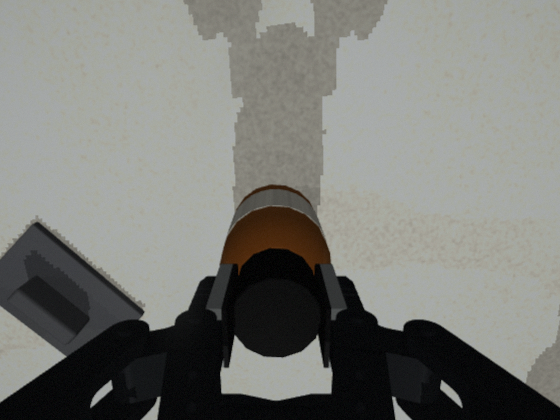

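>>> jog_arm:
  increments:
    - {"xyz": [-0.03,0,0],"turn": [0,0,0],"fingers": 1}
    - {"xyz": [-0.07,0,0],"turn": [0,0,0],"fingers": 1}
    - {"xyz": [-0.11,0.005,0.01],"turn": [0,0,0],"fingers": 1}
    - {"xyz": [-0.135,0.015,0.045],"turn": [0,0,0],"fingers": 1}
    - {"xyz": [-0.135,0.025,0.09],"turn": [0,0,0],"fingers": 1}
    - {"xyz": [-0.135,0.038,0.135],"turn": [0,0,0],"fingers": 1}
    - {"xyz": [-0.135,0.05,0.18],"turn": [0,0,0],"fingers": 1}
    - {"xyz": [-0.135,0.063,0.225],"turn": [0,0,0],"fingers": 1}
    - {"xyz": [-0.135,0.075,0.27],"turn": [0,0,0],"fingers": 1}
    - {"xyz": [-0.135,0.088,0.315],"turn": [0,0,0],"fingers": 1}

```text
clock: 14.4
eef_pos: [0.6214, 0.0522, 0.3884]
tool_rot: [-1.285, 1.571, -2.982]
force: [1.6, 0.2, -0.8]
grip_width: 0.0315
```

>>> jog_arm:
  increments:
    - {"xyz": [0,0.012,0.04],"turn": [0,0,0],"fingers": 1}
    - {"xyz": [0,0.023,0.075],"turn": [0,0,0],"fingers": 1}
    - {"xyz": [0,0.023,0.085],"turn": [0,0,0],"fingers": 1}
    - {"xyz": [0,0.023,0.085],"turn": [0,0,0],"fingers": 1}

```text
clock: 14.8
eef_pos: [0.6336, -0.0349, 0.3881]
tool_rot: [-1.703, 1.57, 2.88]
force: [0.9, -0.1, -2.1]
grip_width: 0.0314
```

Run:
```python
from h import *
inc([(.6343,-.0329,.275),(.6343,-.0329,.2555)],-.126)
cv2.imwrite('pics/w8.png',manip.get_image('wrist'))
```

```text
clock 14.8 at [ 0.6336 -0.0349  0.3881] jaw -0.1289 q [-0.17  0.49  0.02  1.1   0.    1.53] w 0.0314
  to [ 0.6343 -0.0329  0.275 ] xyz [ 0.1131  0.0005 -0.002 ] turn [-0.17 -0.01  0.05]
  to [ 0.6343 -0.0329  0.2555] xyz [ 0.1326  0.0005 -0.002 ] turn [-0.17 -0.01  0.05]
```

View pics/w8.png

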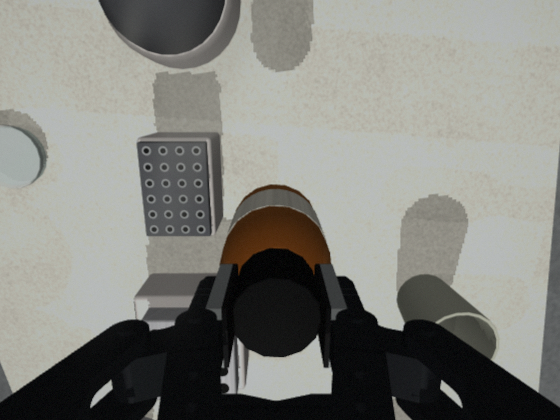

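>>> jog_arm:
  increments:
    - {"xyz": [0.04,0.0005,-0.002],"turn": [0,0,0],"fingers": 1}
    - {"xyz": [0.08,0.0005,-0.002],"turn": [0,0,0],"fingers": 1}
    - {"xyz": [0.11,0.0005,-0.002],"turn": [0,0,0],"fingers": 1}
    - {"xyz": [0.125,0.0005,-0.002],"turn": [0,0,0],"fingers": 1}
    - {"xyz": [0.13,0.0005,-0.002],"turn": [0,0,0],"fingers": 1}
    - {"xyz": [0.13,0.0005,-0.002],"turn": [0,0,0],"fingers": 1}
    - {"xyz": [0.13,0.0005,-0.002],"turn": [0,0,0],"fingers": 1}

```text
clock: 15.55
eef_pos: [0.6351, -0.0306, 0.2597]
tool_rot: [1.614, 1.569, -0.082]
force: [0.2, 0.0, -2.3]
grip_width: 0.0315
```

Run:
```python
from h import *
inc([(.6343,-.0329,.275),(.6343,-.0329,.2553)],-.126)
print(manip.get_obs()['force'])
```

```text
clock 15.55 at [ 0.6351 -0.0306  0.2597] jaw -0.1249 q [-0.16  0.6  -0.14  0.82  0.    1.53] w 0.0315
  to [ 0.6343 -0.0329  0.275 ] xyz [-0.0153 -0.0005  0.0024] turn [ 0.06 -0.   -0.11]
  to [ 0.6343 -0.0329  0.2553] xyz [ 0.0044 -0.0006  0.0024] turn [ 0.06 -0.   -0.11]
[ 0.15817478  0.02484435 -2.27051663]
```

>>> jog_arm:
  increments:
    - {"xyz": [0.002,-0.0006,0.0024],"turn": [0,0,0],"fingers": 1}
    - {"xyz": [0.004,-0.0006,0.0024],"turn": [0,0,0],"fingers": 1}
    - {"xyz": [0.0046,-0.0006,0.0024],"turn": [0,0,0],"fingers": 1}
    - {"xyz": [0.0046,-0.0006,0.0024],"turn": [0,0,0],"fingers": 1}

```text
clock: 15.95
eef_pos: [0.634, -0.0339, 0.2551]
tool_rot: [1.475, 1.569, -0.222]
force: [-0.7, -0.1, 5.2]
grip_width: 0.0311
```

Run:
```python
from h import *
inc([(.6343,-.0329,.2553)],-.126)
print(manip.get_obs()['force'])
```

```text
clock 15.95 at [ 0.634  -0.0339  0.2551] jaw -0.1264 q [-0.17  0.61 -0.15  0.81 -0.    1.53] w 0.0311
  to [ 0.6343 -0.0329  0.2553] xyz [-0.0002  0.0002 -0.001 ] turn [-0.02  0.01 -0.1 ]
[-0.68126332 -0.09242246  5.20589925]
```

>>> jog_arm:
  increments:
    - {"xyz": [0,0,0],"turn": [0,0,0],"fingers": 0.4}
    - {"xyz": [0,0,0],"turn": [0,0,0],"fingers": 0.2}
    - {"xyz": [0,0,0],"turn": [0,0,0],"fingers": 0.2}
    - {"xyz": [-0.03,0,0],"turn": [0,0,0],"fingers": 0.2}
    - {"xyz": [-0.07,0,0],"turn": [0,0,0],"fingers": 0.2}
    - {"xyz": [-0.11,0,0],"turn": [0,0,0],"fingers": 0.1}
    - {"xyz": [-0.15,0,0],"turn": [0,0,0],"fingers": 0}
    - {"xyz": [-0.185,0,0],"turn": [0,0,0],"fingers": 0}
    - {"xyz": [-0.185,0,0],"turn": [0,0,0],"fingers": 0}
    - {"xyz": [-0.185,0,0],"turn": [0,0,0],"fingers": 0}

```text
clock: 16.95
eef_pos: [0.6339, -0.0337, 0.4395]
tool_rot: [1.54, 1.569, -0.157]
force: [0.6, 0.6, -0.1]
grip_width: 0.0856
```

```bash
python3 look.py w9 tip_box bottle heater; python3 f5.py w9 tip_box .552 -.023 -.126; python3 f5.py w9 bottle .634 -.033 0; python3 -c "
from h import *
inc([(.418,-.333,.42)],-.53)"
```

```text
clock 16.95 at [ 0.6339 -0.0337  0.4395] jaw -0.126 q [-0.17  0.47  0.11  1.21  0.    1.53] w 0.0856
  to [ 0.55 -0.14  0.45] xyz [-0.0107 -0.0698  0.116 ] turn [-9.722e+01  1.000e-01 -8.000e-02]
tip_box 0.82 [192. 175.] 6148 [ 0.55  -0.023  0.03 ]
tip_box 0.8 [375. 406.] 241 [ 0.72  -0.337  0.03 ]
bottle 0.84 [275. 178.] 2790 [ 0.633 -0.037  0.03 ]
heater 0.68 [203. 307.] 9577 [ 0.534 -0.175  0.03 ]
tip_box [ 0.5519 -0.0222 -0.136 ] 0.027
bottle [ 0.6331 -0.0346] 0.03
clock 17.15 at [ 0.6333 -0.0336  0.4369] jaw -0.1261 q [-0.17  0.47  0.11  1.21  0.    1.53] w 0.0858
  to [ 0.418 -0.333  0.42 ] xyz [ 0.0174 -0.1759  0.3241] turn [23.14  0.03  0.19]
```

View pics/w9_bottle.png

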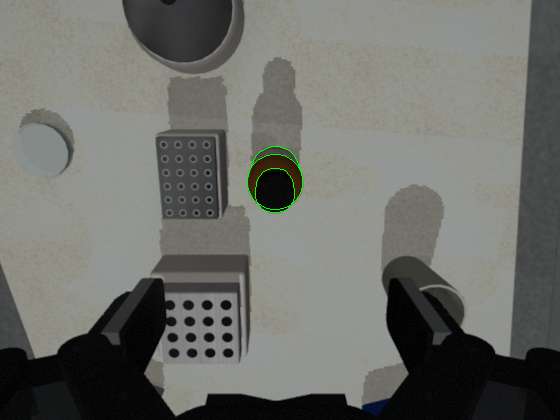

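>>> jog_arm:
  increments:
    - {"xyz": [0.017,-0.176,0.324],"turn": [23.1,0,0],"fingers": 0}
    - {"xyz": [0.017,-0.176,0.324],"turn": [23.1,0,0],"fingers": 0}
    - {"xyz": [0.017,-0.176,0.324],"turn": [23.1,0,0],"fingers": 0}
    - {"xyz": [0.017,-0.176,0.324],"turn": [23.1,0,0],"fingers": 0}
    - {"xyz": [0.017,-0.176,0.324],"turn": [23.1,0,0],"fingers": 0}
    - {"xyz": [0.017,-0.176,0.324],"turn": [23.1,0,0],"fingers": 0}
    - {"xyz": [0.017,-0.176,0.324],"turn": [23.1,0,0],"fingers": 0}
    - {"xyz": [0.017,-0.176,0.324],"turn": [23.1,0,0],"fingers": 0}
    - {"xyz": [0.017,-0.176,0.324],"turn": [23.1,0,0],"fingers": 0}
    - {"xyz": [0.017,-0.176,0.324],"turn": [23.1,0,0],"fingers": 0}

```text
clock: 18.15
eef_pos: [0.418, -0.3329, 0.4209]
tool_rot: [-2.115, 1.569, 2.067]
force: [-0.2, -0.0, 0.2]
grip_width: 0.0851
```

```bash
python3 look.py w10 tube_rack heater; python3 f5.py w10 tube_rack .418 -.333 -.53; python3 -c "
from h import *
inc([(.417,-.334,.19)],-.53)"
```

```text
clock 18.15 at [ 0.418  -0.3329  0.4209] jaw -0.5302 q [-0.81  0.29 -0.2   1.08  0.    1.29] w 0.0851
  to [ 0.55 -0.14  0.45] xyz [-0.0289  0.0162 -0.2332] turn [-120.38   -0.14   -0.  ]
tube_rack 0.93 [278. 177.] 3089 [ 0.42  -0.333  0.03 ]
heater 0.58 [286.  11.] 1815 [ 0.499 -0.212  0.03 ]
tube_rack [ 0.4173 -0.334  -0.542 ] 0.034
clock 18.3 at [ 0.419  -0.332   0.4215] jaw -0.5274 q [-0.81  0.29 -0.2   1.08  0.    1.29] w 0.085
  to [ 0.417 -0.334  0.19 ] xyz [ 0.2315 -0.0005  0.0029] turn [ 0.15 -0.03  0.03]
```

View pics/w10_tube_rack.png

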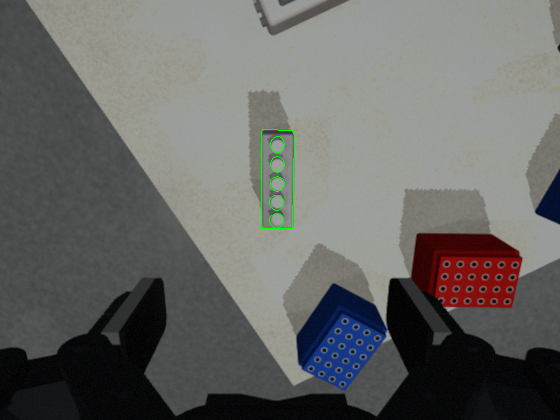

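>>> jog_arm:
  grip_force: 60
  increments:
    - {"xyz": [0.05,-0.0005,0.0025],"turn": [0.3,0,0],"fingers": 0}
    - {"xyz": [0.1,-0.0005,0.0025],"turn": [0.3,0,0],"fingers": 0}
    - {"xyz": [0.15,-0.0005,0.0025],"turn": [0.3,0,0],"fingers": 0}
    - {"xyz": [0.19,-0.0005,0.0025],"turn": [0.3,0,0],"fingers": 0}
    - {"xyz": [0.22,-0.0005,0.0025],"turn": [0.3,0,0],"fingers": 0}
    - {"xyz": [0.2315,-0.0005,0.0025],"turn": [0.3,0,0],"fingers": 0}
    - {"xyz": [0.2315,-0.0005,0.0025],"turn": [0.3,0,0],"fingers": 0}
    - {"xyz": [0.2315,-0.0005,0.0025],"turn": [0.3,0,0],"fingers": 0.4}
    - {"xyz": [0.2315,-0.0005,0.0025],"turn": [0.3,0,0],"fingers": 0.7}
    - {"xyz": [0.2315,-0.0005,0.0025],"turn": [0.3,0,0],"fingers": 1}

```text
clock: 19.3
eef_pos: [0.4173, -0.3354, 0.1919]
tool_rot: [1.287, 1.568, -0.818]
force: [-0.2, 0.1, -0.4]
grip_width: 0.0436
```

>>> jog_arm:
  increments:
    - {"xyz": [0,0,0],"turn": [0,0,0],"fingers": 1}
    - {"xyz": [0,0,0],"turn": [0,0,0],"fingers": 1}
    - {"xyz": [0,0,0],"turn": [0,0,0],"fingers": 1}
    - {"xyz": [0,0,0],"turn": [0,0,0],"fingers": 1}

```text
clock: 19.7
eef_pos: [0.4171, -0.3354, 0.1917]
tool_rot: [1.32, 1.568, -0.785]
force: [0.2, 1.3, 7.8]
grip_width: 0.0289
```

Run:
```python
from h import *
e=-.126;t=np.array([.5334,-.172])-.0965*np.array([np.cos(e),np.sin(e)]);print(t)
inc([(*t,.25),(*t,.2)],-.126)
cv2.imwrite('pics/w11.png',manip.get_image('wrist'))
```

```text
[ 0.437665   -0.15987315]
clock 19.7 at [ 0.4171 -0.3354  0.1917] jaw -0.5345 q [-0.82  0.54 -0.49  0.54  0.    1.29] w 0.0289
  to [ 0.4377 -0.1599  0.25  ] xyz [-0.0586 -0.0716 -0.1615] turn [-23.41   0.07  -0.13]
  to [ 0.4377 -0.1599  0.2   ] xyz [-0.0086 -0.0717 -0.1615] turn [-23.41   0.07  -0.13]
```

View pics/w11.png

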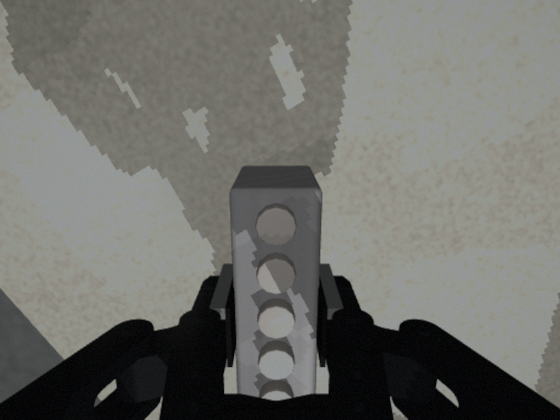

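>>> jog_arm:
  increments:
    - {"xyz": [-0.03,0,0],"turn": [0,0,0],"fingers": 1}
    - {"xyz": [-0.07,0,0],"turn": [0,0,0],"fingers": 1}
    - {"xyz": [-0.09,-0.015,-0.035],"turn": [-5,0,0],"fingers": 1}
    - {"xyz": [-0.09,-0.033,-0.075],"turn": [-11,0,0],"fingers": 1}
    - {"xyz": [-0.09,-0.051,-0.115],"turn": [-17,0,0],"fingers": 1}
    - {"xyz": [-0.09,-0.066,-0.15],"turn": [-22,0,0],"fingers": 1}
    - {"xyz": [-0.09,-0.0717,-0.1615],"turn": [-23.4,0,0],"fingers": 1}
    - {"xyz": [-0.09,-0.0717,-0.1615],"turn": [-23.4,0,0],"fingers": 1}
    - {"xyz": [-0.07,-0.0717,-0.1615],"turn": [-23.4,0,0],"fingers": 1}
    - {"xyz": [-0.06,-0.0717,-0.1615],"turn": [-23.4,0,0],"fingers": 1}

```text
clock: 20.75
eef_pos: [0.4372, -0.1604, 0.2496]
tool_rot: [0.144, 1.57, -1.555]
force: [0.8, -0.3, -0.3]
grip_width: 0.0289
```

```bash
python3 - <<'E'
from h import *
inc([(.4377,-.1599,.2),(.4377,-.1599,.1917)],-.126)
for n in('side','wrist'):
    cv2.imwrite(f'pics/{n}12.png',manip.get_image(n))
E
python3 -c "
import cv2
a=cv2.imread('pics/side12.png')[90:250,220:420];cv2.imwrite('pics/s12.png',cv2.resize(a,None,fx=3.5,fy=3.5))"
```

```text
clock 20.75 at [ 0.4372 -0.1604  0.2496] jaw -0.128 q [-0.51  0.35 -0.62  0.6  -0.    1.19] w 0.0289
  to [ 0.4377 -0.1599  0.2   ] xyz [ 0.0496  0.0004 -0.0006] turn [-0.11  0.04 -0.01]
  to [ 0.4377 -0.1599  0.1917] xyz [ 0.0579  0.0004 -0.0006] turn [-0.11  0.04 -0.01]
```

View pics/s12.png

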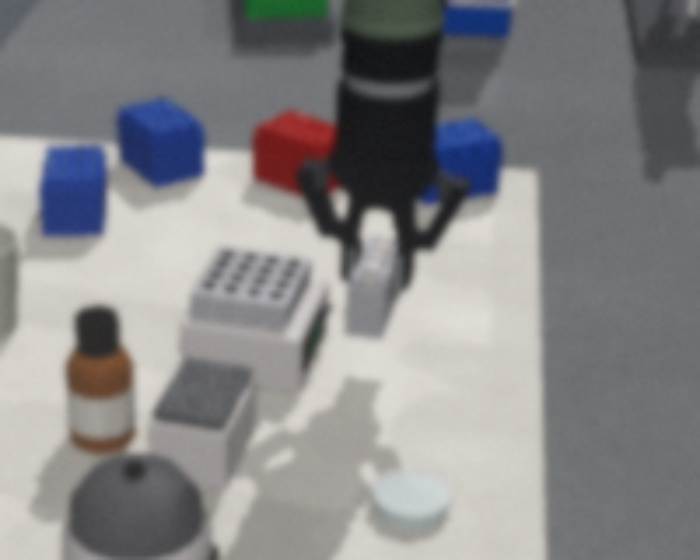

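View pics/wrist12.png

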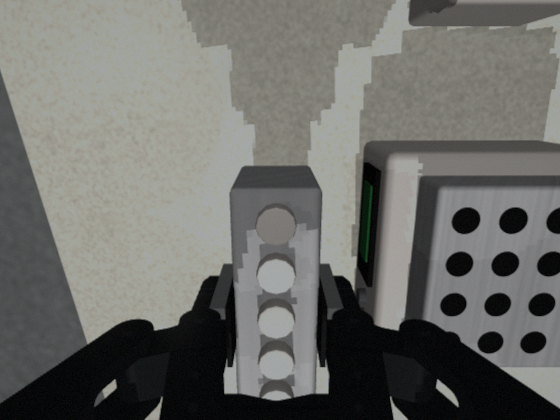

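>>> jog_arm:
  increments:
    - {"xyz": [0.02,0.0004,-0.0006],"turn": [-0.1,0,0],"fingers": 1}
    - {"xyz": [0.035,0.0004,-0.0006],"turn": [-0.1,0,0],"fingers": 1}
    - {"xyz": [0.045,0.0004,-0.0006],"turn": [-0.1,0,0],"fingers": 1}
    - {"xyz": [0.053,0.0004,-0.0006],"turn": [-0.1,0,0],"fingers": 1}
    - {"xyz": [0.053,0.0004,-0.0006],"turn": [-0.1,0,0],"fingers": 1}
    - {"xyz": [0.053,0.0004,-0.0006],"turn": [-0.1,0,0],"fingers": 1}

```text
clock: 21.45
eef_pos: [0.4378, -0.159, 0.1975]
tool_rot: [0.993, 1.571, -0.703]
force: [0.7, 0.4, -1.2]
grip_width: 0.0296
```

Run:
```python
from h import *
inc([(.4377,-.1599,.1915)],-.126)
for n in('side','wrist'):
    cv2.imwrite(f'pics/{n}13.png',manip.get_image(n))
```

```text
clock 21.45 at [ 0.4378 -0.159   0.1975] jaw -0.1246 q [-0.51  0.44 -0.66  0.47 -0.    1.19] w 0.0296
  to [ 0.4377 -0.1599  0.1915] xyz [ 0.006  -0.      0.0009] turn [ 0.08  0.   -0.01]
```

View pics/wrist13.png

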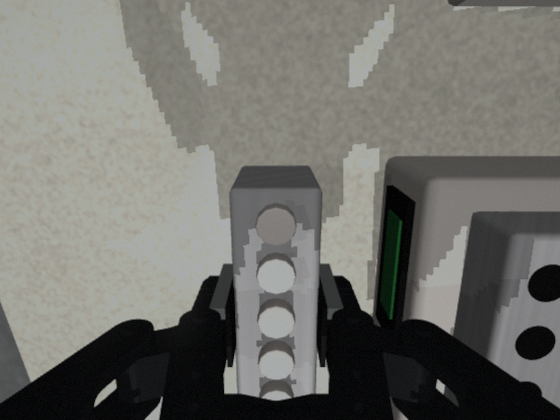

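Clear so far; set it down the last 6 mm.

>>> jog_arm:
  increments:
    - {"xyz": [0.003,0,0.001],"turn": [0,0,0],"fingers": 1}
    - {"xyz": [0.006,0,0.001],"turn": [0,0,0],"fingers": 1}
    - {"xyz": [0.006,0,0.001],"turn": [0,0,0],"fingers": 1}
    - {"xyz": [0.0062,0,0.001],"turn": [0,0,0],"fingers": 1}

```text
clock: 21.95
eef_pos: [0.4378, -0.16, 0.1917]
tool_rot: [1.016, 1.57, -0.679]
force: [-1.2, 0.6, 8.6]
grip_width: 0.0292
```

Run:
```python
from h import *
inc([(.4377,-.1599,.1915)],-.126);print(manip.get_obs()['force'])
```

```text
clock 21.95 at [ 0.4378 -0.16    0.1917] jaw -0.1243 q [-0.51  0.45 -0.67  0.46 -0.    1.19] w 0.0292
  to [ 0.4377 -0.1599  0.1915] xyz [ 0.0002 -0.0001 -0.0001] turn [ 0.1   0.03 -0.05]
[-1.22843482  0.55643951  8.61732934]
```

>>> jog_arm:
  increments:
    - {"xyz": [0,0,0],"turn": [0,0,0],"fingers": 0.52}
    - {"xyz": [0,0,0],"turn": [0,0,0],"fingers": 0.52}
    - {"xyz": [0,0,0],"turn": [0,0,0],"fingers": 0.52}

```text
clock: 22.25
eef_pos: [0.4375, -0.1598, 0.191]
tool_rot: [-2.351, 1.571, 2.237]
force: [-0.1, 0.3, 0.3]
grip_width: 0.0408
```

>>> jog_arm:
  increments:
    - {"xyz": [-0.02,0,0],"turn": [0,0,0],"fingers": 0.52}
    - {"xyz": [-0.05,0,0],"turn": [0,0,0],"fingers": 0.52}
    - {"xyz": [-0.1,0,0],"turn": [0,0,0],"fingers": 0.52}
    - {"xyz": [-0.15,0,0],"turn": [0,0,0],"fingers": 0}
    - {"xyz": [-0.2,0,0],"turn": [0,0,0],"fingers": 0}
    - {"xyz": [-0.24,0,0],"turn": [0,0,0],"fingers": 0}
    - {"xyz": [-0.24,0,0],"turn": [0,0,0],"fingers": 0}
    - {"xyz": [-0.24,0,0],"turn": [0,0,0],"fingers": 0}

```text
clock: 23.05
eef_pos: [0.4377, -0.1599, 0.4316]
tool_rot: [1.17, 1.569, -0.525]
force: [-0.2, -0.1, -0.7]
grip_width: 0.0855
```

```bash
python3 look.py w14 tube_rack heater tip_box; python3 f5.py w14 tube_rack .438 -.16 -.126; python3 -c "
from h import *
inc([(.43,.345,.42)],.629)"
```

```text
clock 23.05 at [ 0.4377 -0.1599  0.4316] jaw -0.1243 q [-0.51  0.15 -0.35  1.06 -0.    1.19] w 0.0855
  to [ 0.55 -0.14  0.45] xyz [-0.0182  0.109  -0.0336] turn [-9.712e+01  1.300e-01 -4.000e-02]
tube_rack 0.64 [276. 174.] 3014 [ 0.438 -0.158  0.03 ]
heater 0.59 [377. 177.] 12716 [ 0.538 -0.174  0.03 ]
tip_box 0.83 [374. 405.] 301 [ 0.522 -0.455  0.03 ]
tip_box 0.7 [381.  28.] 4863 [ 0.548 -0.039  0.03 ]
tip_box 0.6 [544. 322.] 1690 [ 0.717 -0.364  0.03 ]
tube_rack [ 0.4373 -0.1584 -0.1102] 0.039
clock 23.25 at [ 0.4371 -0.1596  0.4293] jaw -0.1244 q [-0.51  0.15 -0.36  1.06 -0.    1.19] w 0.0856
  to [0.43  0.345 0.42 ] xyz [ 0.0102 -0.0696 -0.4998] turn [-43.17  -0.14   0.15]
```

View pics/w14_tube_rack.png

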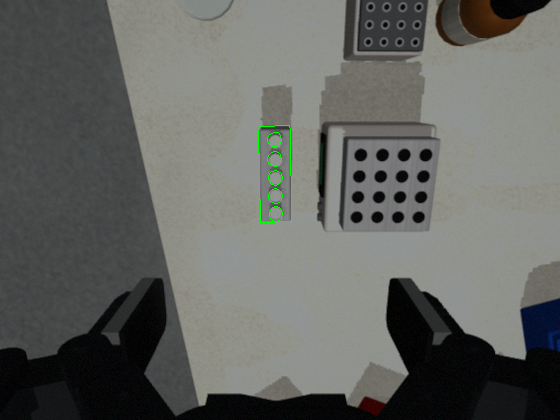

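>>> jog_arm:
  increments:
    - {"xyz": [0.01,-0.07,-0.49],"turn": [-43.2,0,0],"fingers": 0}
    - {"xyz": [0.01,-0.07,-0.49],"turn": [-43.2,0,0],"fingers": 0}
    - {"xyz": [0.01,-0.07,-0.49],"turn": [-43.2,0,0],"fingers": 0}
    - {"xyz": [0.01,-0.07,-0.49],"turn": [-43.2,0,0],"fingers": 0}
    - {"xyz": [0.01,-0.07,-0.49],"turn": [-43.2,0,0],"fingers": 0}
    - {"xyz": [0.01,-0.07,-0.49],"turn": [-43.2,0,0],"fingers": 0}
    - {"xyz": [0.01,-0.07,-0.49],"turn": [-43.2,0,0],"fingers": 0}
    - {"xyz": [0.01,-0.07,-0.49],"turn": [-43.2,0,0],"fingers": 0}
    - {"xyz": [0.01,-0.07,-0.49],"turn": [-43.2,0,0],"fingers": 0}
    - {"xyz": [0.01,-0.07,-0.49],"turn": [-43.2,0,0],"fingers": 0}

```text
clock: 24.25
eef_pos: [0.4281, 0.3374, 0.4194]
tool_rot: [-1.648, 1.568, -2.588]
force: [0.8, 0.5, -0.5]
grip_width: 0.0856
```

>>> jog_arm:
  increments:
    - {"xyz": [0,0,0],"turn": [0,0,0],"fingers": 0}
    - {"xyz": [0,0,0],"turn": [0,0,0],"fingers": 0}

```text
clock: 24.45
eef_pos: [0.4282, 0.3358, 0.4193]
tool_rot: [-1.543, 1.567, -2.482]
force: [-0.2, -0.1, -0.2]
grip_width: 0.0853
```

```bash
python3 look.py w15 cover; python3 f5.py w15 cover .429 .345 .629; python3 -c "
from h import *
inc([(.4285,.345,.18)],.629)"
```

```text
clock 24.45 at [0.4282 0.3358 0.4193] jaw 0.6319 q [ 0.53  0.31 -0.18  1.09 -0.    1.47] w 0.0853
  to [ 0.55 -0.14  0.45] xyz [-0.03   -0.1829  0.4558] turn [-53.79  -0.09   0.18]
cover 0.84 [285. 163.] 5333 [0.426 0.352 0.03 ]
cover [0.4285 0.3441 0.6286] 0.023
clock 24.55 at [0.4287 0.3342 0.4201] jaw 0.6289 q [ 0.53  0.31 -0.18  1.09 -0.    1.47] w 0.0855
  to [0.4285 0.345  0.18  ] xyz [ 0.2401  0.0068 -0.0089] turn [-0.01  0.01  0.14]
```

View pics/w15_cover.png

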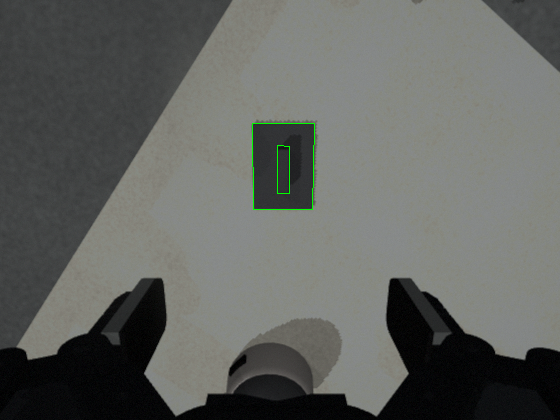

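>>> jog_arm:
  grip_force: 50
  increments:
    - {"xyz": [0.05,0.006,-0.0083],"turn": [0,0,0],"fingers": 0.3}
    - {"xyz": [0.1,0.006,-0.0083],"turn": [0,0,0],"fingers": 0.3}
    - {"xyz": [0.15,0.006,-0.0083],"turn": [0,0,0],"fingers": 0.3}
    - {"xyz": [0.19,0.006,-0.0083],"turn": [0,0,0],"fingers": 0.3}
    - {"xyz": [0.22,0.006,-0.0083],"turn": [0,0,0],"fingers": 0.3}
    - {"xyz": [0.236,0.006,-0.0083],"turn": [0,0,0],"fingers": 0.3}
    - {"xyz": [0.236,0.006,-0.0083],"turn": [0,0,0],"fingers": 0.3}
    - {"xyz": [0.236,0.006,-0.0083],"turn": [0,0,0],"fingers": 0.3}

```text
clock: 25.35
eef_pos: [0.4293, 0.3443, 0.1855]
tool_rot: [-1.416, 1.57, -2.36]
force: [0.7, 1.2, 0.2]
grip_width: 0.0596
```

Run:
```python
from h import *
inc([(.4285,.3443,.183)],.629)
cv2.imwrite(f'pics/w16.png',manip.get_image('wrist'))
```

```text
clock 25.35 at [0.4293 0.3443 0.1855] jaw 0.6277 q [ 0.54  0.57 -0.45  0.55 -0.    1.48] w 0.0596
  to [0.4285 0.3443 0.183 ] xyz [ 0.0025 -0.0007 -0.0005] turn [-0.07  0.    0.02]
```

View pics/w16.png

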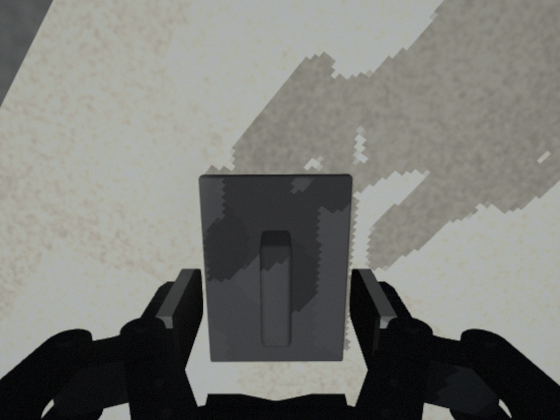

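>>> jog_arm:
  grip_force: 50
  increments:
    - {"xyz": [0.0015,-0.0005,-0.0005],"turn": [0,0,0],"fingers": 0.3}
    - {"xyz": [0.0015,-0.0005,-0.0005],"turn": [0,0,0],"fingers": 0.7}
    - {"xyz": [0.0015,-0.0005,-0.0005],"turn": [0,0,0],"fingers": 1}
    - {"xyz": [0.0015,-0.0005,-0.0005],"turn": [0,0,0],"fingers": 1}
    - {"xyz": [0.0015,-0.0005,-0.0005],"turn": [0,0,0],"fingers": 1}
    - {"xyz": [0.0015,-0.0005,-0.0005],"turn": [0,0,0],"fingers": 1}
    - {"xyz": [0.0015,-0.0005,-0.0005],"turn": [0,0,0],"fingers": 1}

```text
clock: 26.1
eef_pos: [0.4284, 0.3457, 0.1841]
tool_rot: [1.528, 1.57, 0.587]
force: [-1.1, -0.8, 5.3]
grip_width: 0.0105
```

Run:
```python
from h import *
inc([(.552,-.0222,.33),(.552,-.0222,.2445)],-.13)
cv2.imwrite(f'pics/w17.png',manip.get_image('wrist'))
```

```text
clock 26.1 at [0.4284 0.3457 0.1841] jaw 0.6298 q [ 0.54  0.57 -0.45  0.55  0.    1.49] w 0.0105
  to [ 0.552  -0.0222  0.33  ] xyz [-0.146  -0.1166  0.3701] turn [ 4.353e+01 -2.000e-02 -6.000e-02]
  to [ 0.552  -0.0222  0.2445] xyz [-0.0605 -0.1167  0.3701] turn [ 4.353e+01 -2.000e-02 -6.000e-02]
```

View pics/w17.png

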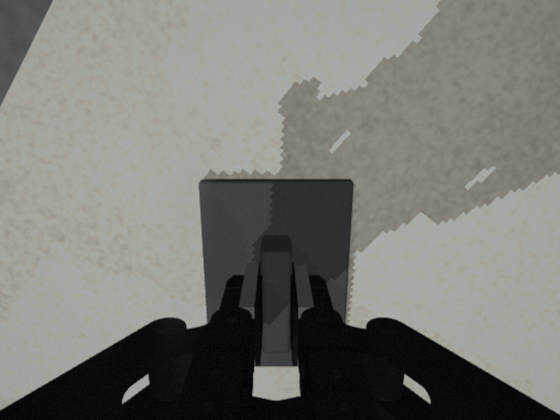

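Run:
```python
from h import *
o=manip.get_obs();c=cam('wrist',o);R=rot(o)
for uv in((200,180.5),(352,180.5)):
    print(R.T@(ray(c,uv,.006)-o['eef_pos']))
```

```text
[ 0.17811562 -0.03038217 -0.04248362]
[ 0.17817693  0.03000076 -0.04247414]
```

>>> jog_arm:
  increments:
    - {"xyz": [-0.03,0,0],"turn": [0,0,0],"fingers": 1}
    - {"xyz": [-0.07,0,0],"turn": [0,0,0],"fingers": 1}
    - {"xyz": [-0.11,-0.005,0.015],"turn": [4,0,0],"fingers": 1}
    - {"xyz": [-0.145,-0.015,0.05],"turn": [9,0,0],"fingers": 1}
    - {"xyz": [-0.145,-0.03,0.095],"turn": [14,0,0],"fingers": 1}
    - {"xyz": [-0.145,-0.044,0.14],"turn": [20,0,0],"fingers": 1}
    - {"xyz": [-0.145,-0.058,0.185],"turn": [26,0,0],"fingers": 1}
    - {"xyz": [-0.145,-0.072,0.23],"turn": [32,0,0],"fingers": 1}
    - {"xyz": [-0.145,-0.087,0.275],"turn": [38,0,0],"fingers": 1}
    - {"xyz": [-0.145,-0.1,0.32],"turn": [43.4,0,0],"fingers": 1}

```text
clock: 27.15
eef_pos: [0.5357, 0.026, 0.3283]
tool_rot: [-1.624, 1.57, 2.956]
force: [1.5, -0.6, -0.8]
grip_width: 0.011
```

Run:
```python
from h import *
inc([(.5521,-.021,.33)],-.128)
```

```text
clock 27.15 at [0.5357 0.026  0.3283] jaw -0.132 q [-0.09  0.37 -0.34  0.86  0.    1.61] w 0.011
  to [ 0.5521 -0.021   0.33  ] xyz [-0.0017  0.0225  0.0445] turn [-0.23 -0.    0.05]
```

>>> jog_arm:
  increments:
    - {"xyz": [0,0.0225,0.044],"turn": [0,0,0],"fingers": 1}
    - {"xyz": [0,0.0225,0.044],"turn": [0,0,0],"fingers": 1}
    - {"xyz": [0.03,0.0225,0.044],"turn": [0,0,0],"fingers": 1}
    - {"xyz": [0.055,0.0225,0.044],"turn": [0,0,0],"fingers": 1}
    - {"xyz": [0.07,0.0225,0.044],"turn": [0,0,0],"fingers": 1}
    - {"xyz": [0.07,0.0225,0.044],"turn": [0,0,0],"fingers": 1}
    - {"xyz": [0.07,0.0225,0.044],"turn": [0,0,0],"fingers": 1}

```text
clock: 27.85
eef_pos: [0.5522, -0.0182, 0.2585]
tool_rot: [-1.68, 1.57, 2.905]
force: [0.8, 0.2, -0.5]
grip_width: 0.011
```

Run:
```python
from h import *
inc([(.5521,-.021,.245)],-.128)
for n in('side','scene','wrist'): cv2.imwrite(f'pics/{n}18.png',manip.get_image(n))
a=cv2.imread('pics/side18.png')[150:300,160:360];b=cv2.imread('pics/scene18.png')[130:280,200:400]
cv2.imwrite('pics/x18.png',cv2.resize(np.hstack([a,b]),None,fx=2,fy=2))
```

```text
clock 27.85 at [ 0.5522 -0.0182  0.2585] jaw -0.1273 q [-0.17  0.47 -0.38  0.72  0.    1.53] w 0.011
  to [ 0.5521 -0.021   0.245 ] xyz [0.0135 0.0002 0.0028] turn [ 0.04 -0.01  0.06]
```

View pics/x18.png

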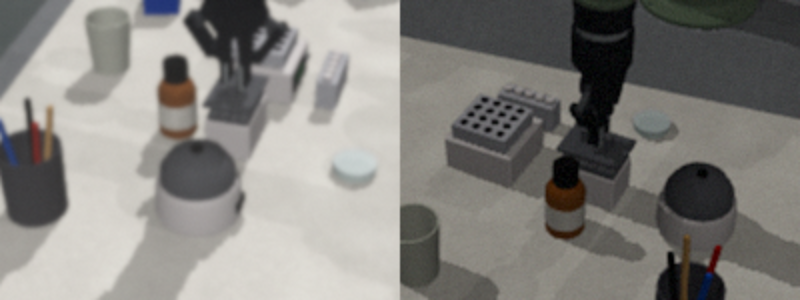

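View pics/wrist18.png

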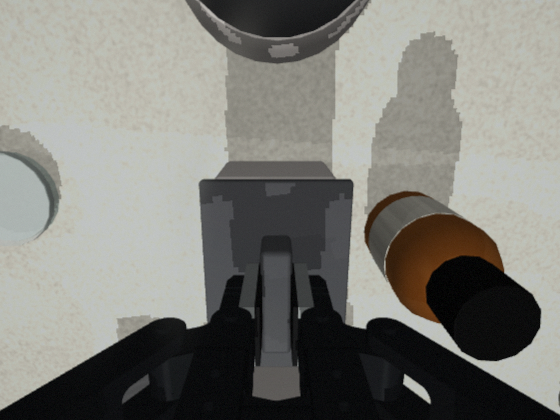

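>>> jog_arm:
  increments:
    - {"xyz": [0.006,0,0.0028],"turn": [0,0,0],"fingers": 1}
    - {"xyz": [0.011,0,0.0028],"turn": [0,0,0],"fingers": 1}
    - {"xyz": [0.0125,0,0.0028],"turn": [0,0,0],"fingers": 1}
    - {"xyz": [0.0125,0,0.0028],"turn": [0,0,0],"fingers": 1}

```text
clock: 28.4
eef_pos: [0.5519, -0.0214, 0.2457]
tool_rot: [-1.63, 1.57, 2.954]
force: [-0.2, 0.4, -1.2]
grip_width: 0.0108
```

Run:
```python
from h import *
inc([(.5521,-.021,.2441)],-.128);print(manip.get_obs()['force'])
cv2.imwrite(f'pics/w19.png',manip.get_image('wrist'))
```

```text
clock 28.4 at [ 0.5519 -0.0214  0.2457] jaw -0.128 q [-0.17  0.49 -0.39  0.69  0.    1.53] w 0.0108
  to [ 0.5521 -0.021   0.2441] xyz [ 0.0016  0.0002 -0.0004] turn [ 0.   -0.    0.05]
[-0.23495485  0.42463761 -1.16972121]
```

View pics/w19.png

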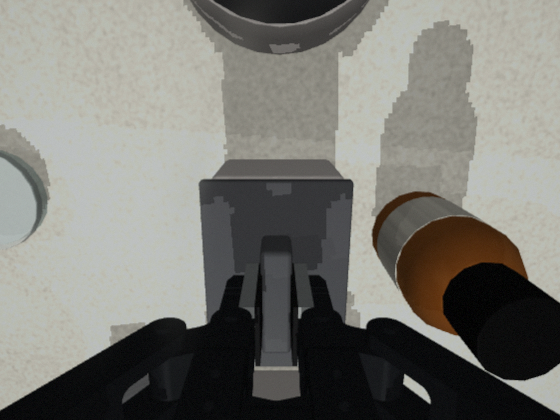

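>>> jog_arm:
  increments:
    - {"xyz": [0.0015,0,0],"turn": [0,0,0],"fingers": 1}
    - {"xyz": [0.0017,0,0],"turn": [0,0,0],"fingers": 1}
    - {"xyz": [0.0017,0,0],"turn": [0,0,0],"fingers": 1}

```text
clock: 28.75
eef_pos: [0.5521, -0.0214, 0.2444]
tool_rot: [-1.349, 1.571, -3.047]
force: [0.9, -0.0, -0.1]
grip_width: 0.0107
```

>>> jog_arm:
  increments:
    - {"xyz": [0,0,0],"turn": [0,0,0],"fingers": 0.75}
    - {"xyz": [0,0,0],"turn": [0,0,0],"fingers": 0.65}
    - {"xyz": [0,0,0],"turn": [0,0,0],"fingers": 0.65}
    - {"xyz": [0,0,0],"turn": [0,0,0],"fingers": 0.65}

```text
clock: 29.15
eef_pos: [0.5522, -0.0214, 0.2445]
tool_rot: [1.628, 1.571, -0.07]
force: [-0.6, 0.2, -0.0]
grip_width: 0.0302
```

>>> jog_arm:
  increments:
    - {"xyz": [-0.02,0,0],"turn": [0,0,0],"fingers": 0.65}
    - {"xyz": [-0.05,0,0],"turn": [0,0,0],"fingers": 0.65}
    - {"xyz": [-0.09,0,0],"turn": [0,0,0],"fingers": 0.65}
    - {"xyz": [-0.14,0,0],"turn": [0,0,0],"fingers": 0.65}
    - {"xyz": [-0.19,0,0],"turn": [0,0,0],"fingers": 0.65}
    - {"xyz": [-0.2,0,0],"turn": [0,0,0],"fingers": 0.65}
    - {"xyz": [-0.2,0,0],"turn": [0,0,0],"fingers": 0.65}

```text
clock: 29.85
eef_pos: [0.5526, -0.0214, 0.4468]
tool_rot: [1.525, 1.566, -0.173]
force: [-0.6, -0.5, -1.0]
grip_width: 0.0299
```

```bash
python3 look.py w20 cover bottle tube_rack; python3 f5.py w20 cover .552 -.022 -.128 .06; python3 f5.py w20 bottle .633 -.034 0
python3 - <<'E'
from h import *
for n in('side','scene'): cv2.imwrite(f'pics/{n}20.png',manip.get_image(n))
E
```

```text
clock 29.85 at [ 0.5526 -0.0214  0.4468] jaw -0.1277 q [-0.17  0.31 -0.11  1.15 -0.    1.53] w 0.0299
  to [ 0.55 -0.14  0.45] xyz [-0.0031  0.0125  0.1179] turn [-97.32   0.26  -0.21]
bottle 0.62 [354. 181.] 3150 [ 0.635 -0.04   0.03 ]
tube_rack 0.95 [188. 280.] 1466 [ 0.441 -0.13   0.03 ]
bottle [ 0.6327 -0.0346] 0.028Traceback (most recent call last):
  File "f5.py", line 6, in <module>
    X,f=fit([(c,ms[0][1])],M[k],p,da=[float(a)],z=z,yaw=len(M[k])!=3 or k!='bottle');print(k,X.round(4),round(f,3))
                ~~^^^
IndexError: list index out of range
```

View pics/scene20.png

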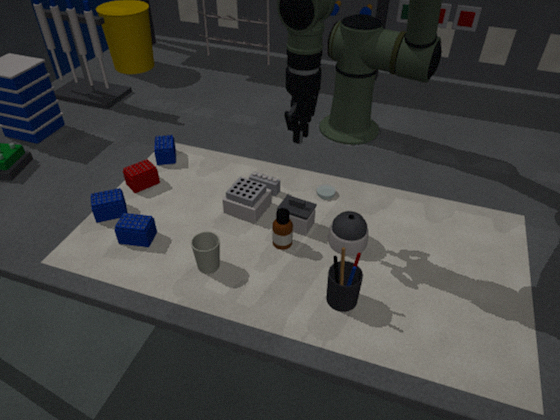

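View pics/side20.png

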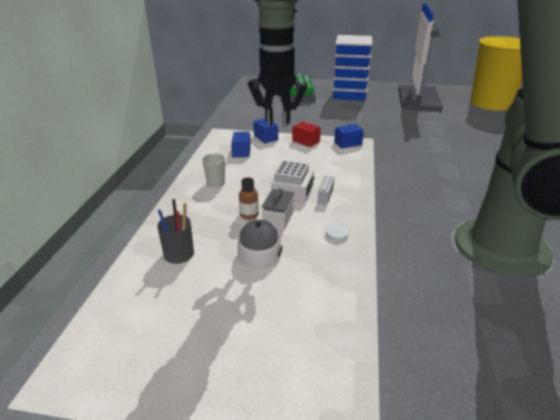

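Run:
```python
from h import *
import pickle
o,D=pickle.load(open('w20.pkl','rb'));c=cam('wrist',o);im=cv2.imread('pics/w20.png')
def dr(k,p,z,col):
    x,y,t=p;R=np.array([[np.cos(t),-np.sin(t),0],[np.sin(t),np.cos(t),0],[0,0,1]])
    for P in M[k]:
        h=cv2.convexHull(proj(c,P@R.T+[x,y,z])).astype(np.float32);cv2.polylines(im,[np.round(h*16).astype(np.int32)],True,col,1,cv2.LINE_AA,4)
dr('cover',(.552,-.0225,-.127),.06,(0,255,0))
dr('bottle',(.6343,-.0329,0),0,(0,255,0));dr('tube_rack',(.4377,-.1599,-.126),0,(0,255,0))
cv2.imwrite('pics/w20d.png',cv2.resize(im[60:360,130:460],None,fx=2,fy=2))
```

```text
Traceback (most recent call last):
cv2.error: OpenCV(4.12.0) /io/opencv/modules/imgproc/src/convhull.cpp:143: error: (-215:Assertion failed) total >= 0 && (depth == CV_32F || depth == CV_32S) in function 'convexHull'
```

Run:
```python
from h import *
import pickle
o,D=pickle.load(open('w20.pkl','rb'));c=cam('wrist',o);im=cv2.imread('pics/w20.png')
def dr(k,p,z,col):
    x,y,t=p;R=np.array([[np.cos(t),-np.sin(t),0],[np.sin(t),np.cos(t),0],[0,0,1]])
    for P in M[k]:
        h=cv2.convexHull(proj(c,P@R.T+[x,y,z]).astype(np.float32));cv2.polylines(im,[np.round(h*16).astype(np.int32)],True,col,1,cv2.LINE_AA,4)
dr('cover',(.552,-.0225,-.127),.06,(0,255,0))
dr('bottle',(.6343,-.0329,0),0,(0,255,0));dr('tube_rack',(.4377,-.1599,-.126),0,(0,255,0))
cv2.imwrite('pics/w20d.png',cv2.resize(im[60:360,130:460],None,fx=2,fy=2))
```

```text
(no output)
```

View pics/w20d.png

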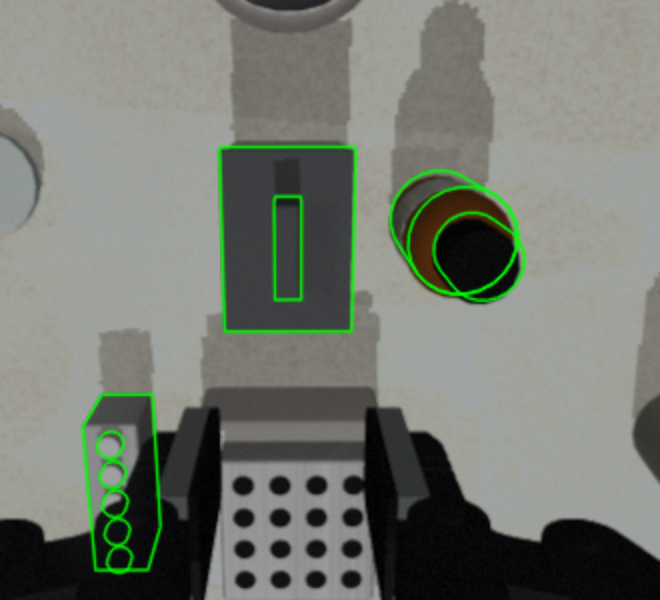

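```bash
python3 -c "
from station import manip
print(manip.finish_job())"
```

```text
the job is handed in; nothing more can be done
None
```

I did the job in the order asked and handed it in at about 30 s of the 109 s allowed. No verdict is reported. The gripper had been raised clear of everything first. These are the last checks against the targets:

| Item | Measured or checked | Target |
|---|---|---|
| Tip box | last bare wrist fit (0.552, -0.022) m, yaw about -0.13 | (0.552, -0.023) m, yaw -0.126 |
| Bottle | about 26 mm behind the box, about 2 mm off its centre line (wrist fit); 27 mm gap and about 1 mm off by the arm's pose at release | 27 mm, centred |
| Tube rack | released at the target pose, about 31 mm from the heater's front face; wrist fit within about 1.5 mm and 0.016 rad (about 1°) of it | about 30 mm, centred and parallel |
| Cover | flat on the box, grip bar up; the drawn outline at the target pose matched the wrist picture | square on the box |

- **Disagreements:** The network did not find the cover in the last wrist picture, so I checked it only by that overlay. Early estimates of the row's direction ranged from -0.10 to -0.13 rad. I used -0.126, from the heater's hole pattern, which agreed with the centrifuge's fitted position.
- **Bystanders:** The dish, the beaker and the pen pot look unmoved in the last scene and side pictures; I did not measure them again.
- **Forces:** The highest wrist force I read at the end of a move was about 9 N.

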